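# Change the drums of a braked three-drum kitchen grater

### The job

Get the three-drum grater ready: pull its red brake lever up to the third notch while the used drum (yellow knob) is still on, and leave it latched there while you stand the used drum upright in the blue wash tub and fit every clean drum (black knob) on a drive stub of its own, turning each so that its D-shaped bore matches the stub's flat and it drops fully home. Only when all drums are on, press the green button to release the brake so that the lever falls back to rest. Do not knock over the pepper jar.

Things in the scene. Friction and masses are not known exactly. Their poses are not given: they have to be found in the camera images.
- machine: the grater: a fixed white housing 150 (x) x 500 (y) x 70 mm high, origin at the centre of its underside. The three stubs stand in a row 120 mm apart along its y; the brake with its red handle is at its +y end. Its +x side looks away from the robot
- stub_a: fixed drive stub on the grater, D-shaped, 20 mm high, on a grey disc 108 across; radius 16, flat 10 mm from the axis on the +x side; a red mark at the disc's edge lies on +x too. Origin: on the axis at the disc's top, where a seated drum's origin comes to lie. A drum drops on only with its +x along the stub's (within 0.1 rad, not half a turn off), else it stands 20 mm too high
- stub_b: a drive stub like stub_a
- stub_c: a drive stub like stub_a
- drum_1: clean grating drum, steel cylinder 80 mm across, 58 high, with a square BLACK knob on top (36 x 36, from 58 to 92 mm up, sides facing along the drum's x and y). Origin: centre of the underside. D-shaped bore in the underside, 22 deep: 35 across, cut off by a flat 11.5 mm from the axis on the +x side. A red stripe on top points along +x, over the flat. 0.25 to 0.5 kg. May be absent
- drum_2: a clean drum like drum_1 (black knob). May be absent
- drum_3: a clean drum like drum_1 (black knob). May be absent
- used_drum: the used drum, of the same shape and sizes as drum_1 but with a YELLOW knob; it starts seated on one of the stubs
- tub: the blue wash tub, an open box 140 x 140 x 45 mm high outside, walls 4 mm, fixed, empty at the start; origin at the centre of its underside
- tub_in (a point): the centre of the wash tub's inner floor; axes as the tub's
- brake (a joint): brake lever angle in rad: 0 down at rest, grows as the handle is pulled up, end stop 0.95. A ratchet catches it at 0.30, 0.55, 0.80 (first to third notch): pull slightly beyond (0.89 for the third) and let go. A spring pulls it back (3 to 6 N at the grip). It turns about the machine's +y through brake_hinge (right-hand rule)
- brake_grip (a point): centre of the red brake handle's grip, 110 mm from the hinge; the grip is a bar 85 mm long, 22 mm wide (along the machine's y) and 22 mm thick; it points from the hinge to the machine's -x side (front), at rest 0.15 rad above level, about 46 mm above the housing top; at the third notch the lever's tip stands 220 mm above the table
- brake_hinge (a point): point on the brake lever's hinge axis, 100 mm above the table, at the middle of the lever's width
- release (a joint): travel of the green release button in m: 0 up, 0.009 fully down; springs back up (2 N at first, 6.5 N fully down). While pressed 6 mm or more it frees the brake lever, which then falls to 0 by itself within a second: keep it pressed that long
- release_top (a point): centre of the top of the green release button, 28 mm across, just behind the brake hinge (machine's +x side); pressed straight down
- pepper_jar: a small amber jar, 32 mm across, 75 mm high, a bystander standing among the drums and the tub; origin at its underside
Things that resemble listed ones, but are neither listed nor needed, are in the scene too. Leave any purple or turquoise look-alike of the drum_3 alone.

How it is judged:
On the way, in this order (a step that is already met when the one before it is completed fails the run):
1. the brake is latched at the third notch with the used drum still on its stub (value of joint brake above 0.74 rad and distance between used_drum and stub_b below 0.005 m and angle between the x axis of used_drum and the x axis of stub_b, either way round below 0.2 rad and angle between used_drum's own z axis and vertical below 0.08 rad), for 0.4 s.
2. with the brake still at the third notch, the used drum stands in the wash tub and every clean drum is fully home on a stub (value of joint brake above 0.74 rad and x of used_drum in the frame of tub_in between -0.035 and 0.035 m and y of used_drum in the frame of tub_in between -0.035 and 0.035 m and z of used_drum in the frame of tub_in below 0.012 m and angle between used_drum's own z axis and vertical below 0.2 rad and ((distance between drum_1 and stub_a below 0.005 m and angle between the x axis of drum_1 and the x axis of stub_a, either way round below 0.2 rad and angle between drum_1's own z axis and vertical below 0.08 rad) or (distance between drum_1 and stub_b below 0.005 m and angle between the x axis of drum_1 and the x axis of stub_b, either way round below 0.2 rad and angle between drum_1's own z axis and vertical below 0.08 rad) or (distance between drum_1 and stub_c below 0.005 m and angle between the x axis of drum_1 and the x axis of stub_c, either way round below 0.2 rad and angle between drum_1's own z axis and vertical below 0.08 rad)) and ((distance between drum_2 and stub_a below 0.005 m and angle between the x axis of drum_2 and the x axis of stub_a, either way round below 0.2 rad and angle between drum_2's own z axis and vertical below 0.08 rad) or (distance between drum_2 and stub_b below 0.005 m and angle between the x axis of drum_2 and the x axis of stub_b, either way round below 0.2 rad and angle between drum_2's own z axis and vertical below 0.08 rad) or (distance between drum_2 and stub_c below 0.005 m and angle between the x axis of drum_2 and the x axis of stub_c, either way round below 0.2 rad and angle between drum_2's own z axis and vertical below 0.08 rad)) and ((distance between drum_3 and stub_a below 0.005 m and angle between the x axis of drum_3 and the x axis of stub_a, either way round below 0.2 rad and angle between drum_3's own z axis and vertical below 0.08 rad) or (distance between drum_3 and stub_b below 0.005 m and angle between the x axis of drum_3 and the x axis of stub_b, either way round below 0.2 rad and angle between drum_3's own z axis and vertical below 0.08 rad) or (distance between drum_3 and stub_c below 0.005 m and angle between the x axis of drum_3 and the x axis of stub_c, either way round below 0.2 rad and angle between drum_3's own z axis and vertical below 0.08 rad))), for 0.3 s.
3. the brake is released: the lever is back at rest (value of joint brake below 0.06 rad), for 0.2 s.
At the end, for the whole second after the job is handed in: Lever at rest (below 0.06 rad), button up (2 mm); used drum upright (0.2 rad) on the tub floor, within 35 mm of its middle; every clean drum home on a stub (underside centre within 5 mm of the disc centre, flats within 0.2 rad, upright within 0.08 rad); all at rest (value of joint brake below 0.06 rad and value of joint release below 0.002 m and x of used_drum in the frame of tub_in between -0.035 and 0.035 m and y of used_drum in the frame of tub_in between -0.035 and 0.035 m and z of used_drum in the frame of tub_in below 0.012 m and angle between used_drum's own z axis and vertical below 0.2 rad and ((distance between drum_1 and stub_a below 0.005 m and angle between the x axis of drum_1 and the x axis of stub_a, either way round below 0.2 rad and angle between drum_1's own z axis and vertical below 0.08 rad) or (distance between drum_1 and stub_b below 0.005 m and angle between the x axis of drum_1 and the x axis of stub_b, either way round below 0.2 rad and angle between drum_1's own z axis and vertical below 0.08 rad) or (distance between drum_1 and stub_c below 0.005 m and angle between the x axis of drum_1 and the x axis of stub_c, either way round below 0.2 rad and angle between drum_1's own z axis and vertical below 0.08 rad)) and ((distance between drum_2 and stub_a below 0.005 m and angle between the x axis of drum_2 and the x axis of stub_a, either way round below 0.2 rad and angle between drum_2's own z axis and vertical below 0.08 rad) or (distance between drum_2 and stub_b below 0.005 m and angle between the x axis of drum_2 and the x axis of stub_b, either way round below 0.2 rad and angle between drum_2's own z axis and vertical below 0.08 rad) or (distance between drum_2 and stub_c below 0.005 m and angle between the x axis of drum_2 and the x axis of stub_c, either way round below 0.2 rad and angle between drum_2's own z axis and vertical below 0.08 rad)) and ((distance between drum_3 and stub_a below 0.005 m and angle between the x axis of drum_3 and the x axis of stub_a, either way round below 0.2 rad and angle between drum_3's own z axis and vertical below 0.08 rad) or (distance between drum_3 and stub_b below 0.005 m and angle between the x axis of drum_3 and the x axis of stub_b, either way round below 0.2 rad and angle between drum_3's own z axis and vertical below 0.08 rad) or (distance between drum_3 and stub_c below 0.005 m and angle between the x axis of drum_3 and the x axis of stub_c, either way round below 0.2 rad and angle between drum_3's own z axis and vertical below 0.08 rad)) and linear speed of each of drum_1, drum_2, drum_3, used_drum below 0.02 m/s); the robot touches nothing.
It fails at once if the pepper jar is knocked over (angle between pepper_jar's own z axis and vertical above 0.7 rad).
Of drum_1, drum_2, drum_3 only 2 to 3 are there at a start; the rules pass over those that are not, and their reading is None.
At some moment in a run one of drum_1, drum_2, drum_3 may be knocked a few centimetres aside while the robot is not near it.
It also fails if it takes over 200 s, if anything falls off the work surface, if the arm or the gripper's body presses on something with over 40 N, if the wrist force passes 120 N, or if a joint passes its speed limit or range.

### The arm

A 6-joint arm with a two-finger parallel gripper is mounted at the origin on the work surface. World frame = base frame: x ahead of the robot, y to its left, z up, the work surface at z = 0. Lengths are in m, angles in rad, forces in N, time in s.
With the tool pointing down it reaches from about 0.35 to 0.8 m from the base axis. Payload 7.3 kg.
Tool frame: the origin (TCP) lies at the very end of the fingers, on their centre line; the grasp point (between the pads) lies 19 mm behind it; z points along the fingers, y is the line along which they close (so a half turn about z gives the same grasp; the last joint's range is limited). The gripper opens to 85 mm and grips with 20 to 120 N. Pads are 22 mm wide; open, the fingers measure 114 mm over their backs; the gripper's body (76 mm by 85 mm) begins 54 mm behind the grasp point. The pads swing forward as they close: fully open they stand 13 mm farther back than shut.
Start: joints at [1.018, 0.342, 1.524, -0, 1.275, -0.146], TCP at [0.208, 0.482, 0.231] pointing down, gripper open.
Joint ranges: [-2.53, 2.53], [-0.77, 2.02], [0.04, 2.7], [-1, 4.14], [0.28, 2.66], [-3.11, 3.11]. Speed limits (rad/s): [2.57, 2.57, 3.14, 3.14, 3.14, 3.14].

### API

Orientations are given as a unit quaternion [w, x, y, z].
In Python, from bench import state, cams, robot gives the robot as it stands.
- The arm moves only by the tool apply_moves, never from a script. Its argument "motion" is a list of rows, each a list of 6 numbers: the shift along the tool's x, y, z normalised to -1 to 1, where 1 is 0.02 m, then the turn, a rotation vector about the tool's x, y, z normalised to -1 to 1, where 1 is pi/4 rad. In form: [[x, y, z, rx, ry, rz], ...]. A call has 1 to 10 rows; each row shifts and turns the commanded pose from where the row before left it, along the tool's axes as they then stand; what a row does not reach is not made up. A row lasts 1/10 s, in which the tool goes at most 50 mm and 8.59 degrees, less where a joint would pass 70% of its speed; a pose out of reach is approached as far as the arm can. A call with a number of a shift or a turn outside -1 to 1 is refused whole. A call with a gripper value outside its range is refused whole. "jaw" is the finger opening in mm, from 0 to 85.4, set as the call begins (left out, the last holds). The fingers move at their own pace and stop on an object; the grip force is fixed at half the most. Time passes only in rows, so rows that do not move let the fingers close. It gives the time, the measured TCP pose, the force, the opening and the grip force at its end, in the units of the state.
- state(): the state, without advancing time (a new reading comes with each control period).
- cams.capture(name): name is "scene" or "top" or "wrist"; returns a dict with "color" (400x640x3 uint8, blue, green, red), "z_map" (400x640 float32, m along the optical axis (not along the pixel's ray), 0 where there is no reading), "fov_y" (degrees; the focal length in pixels is half the picture's height over the tangent of half this angle, whatever the lens; pixels are square), "cx", "cy" (the principal point, pixels), "view" (4x4, takes a point from world to camera coordinates). Camera axes: x right, y up, looking along -z (the intrinsics and any distortion apply to the point x, -y, -z); pixel columns grow to the right and rows downward; lengths in m; the calibration is good to about 2 mm. A picture is of the moment at which its call begins.
- robot.sign_off(): hands the job in; it is judged then, once.
The state is a dict: "time": time; "joint_pos": joint angles; "dq": joint speeds; "joint_torque": joint torques, N m; "tcp_pos": TCP position; "tool_rot": TCP orientation; "wrist_force": force on the tool from outside, world axes, zero at the start; "wrist_torque": the same for the moment, N m; "gripper_width": finger opening in m; "grasp_force": force on a finger pad.
Only numpy, scipy, OpenCV 4.12 (cv2) and the standard library are available. Lean on these libraries where they do the work, as an engineer would, in place of code of your own. Each camera call takes 0.05 s, during which the arm holds its last target. There are 200 camera calls.

## Working session

There is one attempt and no reset: what is moved stays moved. The work goes in short steps, Python scripts to look and compute and a tool call to move; the robot and the scene stay as the last step left them, time stands still between calls to the robot, and variables do not carry over. Pictures are saved under pics/ and viewed, at most 14 in all, crops included, and the job is handed in when it is done.

Besides the shell and the picture viewer there is one more tool, called after "Request:" as name([rows], argument=value, ...), one row to a line, values as JSON. apply_moves: Moves the arm, as the interface text tells. Scaled input: -1 to 1 covers 0.02 m each way for a shift and pi/4 rad each way for a turn. Its arguments: {"type":"object","properties":{"motion":{"type":"array","items":{"type":"array","items":{"type":"number"}}},"jaw":{"type":"number"}},"required":["motion"]}

```bash
ls; mkdir -p pics; cat > h.py <<'E'
import numpy as np, cv2
from bench import state, cams, robot
def cap(n,save=None):
    c=cams.capture(n)
    if save: cv2.imwrite('pics/'+save,c['color'])
    return c
def foc(c): return 200/np.tan(np.radians(c['fov_y'])/2)
def ray(c,u,v):
    f=foc(c); d=np.array([(u-c['cx'])/f,-(v-c['cy'])/f,-1.0])
    V=np.array(c['view']); R=V[:3,:3]; return -R.T@V[:3,3], R.T@d
def onplane(c,u,v,z):
    o,d=ray(c,u,v); return o+d*(z-o[2])/d[2]
def proj(c,p):
    V=np.array(c['view']); q=V[:3,:3]@np.array(p)+V[:3,3]; f=foc(c)
    return c['cx']+f*q[0]/-q[2], c['cy']-f*q[1]/-q[2]
def cloud(c):
    z=c['z_map']; v,u=np.mgrid[:400,:640]; f=foc(c)
    q=np.stack([(u-c['cx'])/f*z,-(v-c['cy'])/f*z,-z],-1)
    V=np.array(c['view']); return (q-V[:3,3])@V[:3,:3]
E
python3 - <<'E'
from h import *
print({k:v for k,v in state().items()})
for n in('scene','top','wrist'):
    c=cap(n,n+'0.png'); print(n,c['fov_y'],c['cx'],c['cy'],[k for k in c],np.round(c['view'],3).tolist())
E
```

```text
pics
{'time': 0.0, 'joint_pos': array([ 1.01800374e+00,  3.42714013e-01,  1.52504581e+00, -6.36952803e-06,
        1.27539529e+00, -1.45998603e-01]), 'dq': array([ 0.00015173,  0.00142851, -0.00137562,  0.00079227, -0.00229727,
       -0.00091063]), 'joint_torque': array([ 1.71449442e-04, -4.33671355e+01, -2.46018970e+01, -1.28877682e-04,
        7.57596572e-03,  2.82148534e-05]), 'tcp_pos': array([0.20748652, 0.48180975, 0.23062043]), 'tool_rot': array([-2.64576293e-04,  2.01996484e-01,  9.79385935e-01, -7.35070375e-04]), 'wrist_force': array([-0.17079465,  0.44236662,  0.00215316]), 'wrist_torque': array([ 0.02498861, -0.05587159,  0.0064765 ]), 'grasp_force': 0.0, 'gripper_width': 0.08561447922332582}
scene 46.97869007595205 318.9810224491079 202.45364159525457 ['color', 'z_map', 'fov_y', 'cx', 'cy', 'view'] [[-0.079, 0.997, -0.015, 0.022], [-0.603, -0.036, 0.797, 0.17], [0.793, 0.072, 0.604, -1.763], [0.0, 0.0, 0.0, 1.0]]
top 55.25057555268404 319.51654430430983 206.434507905416 ['color', 'z_map', 'fov_y', 'cx', 'cy', 'view'] [[-0.006, -1.0, 0.006, 0.01], [0.99, -0.005, 0.142, -0.43], [-0.141, 0.007, 0.99, -1.127], [0.0, 0.0, 0.0, 1.0]]
wrist 59.12274098993389 320.43227458463076 197.2835510665883 ['color', 'z_map', 'fov_y', 'cx', 'cy', 'view'] [[0.396, 0.918, -0.0, -0.525], [-0.885, 0.381, -0.267, 0.035], [-0.245, 0.106, 0.964, -0.376], [0.0, 0.0, 0.0, 1.0]]
```

View pics/top0.png

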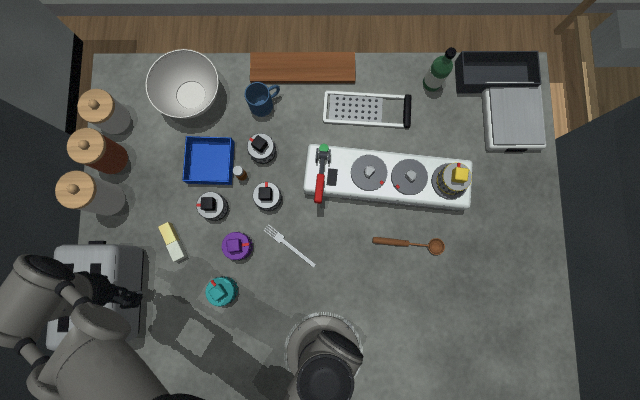

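View pics/scene0.png

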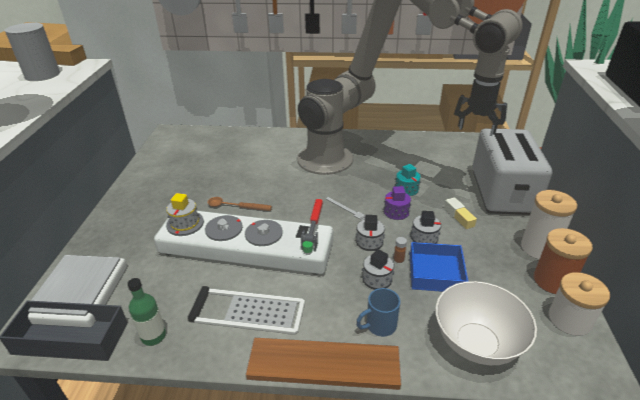

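The top view shows the machine at (305–470, 145–210), with the lever at (320,187), the button at (324,149) and the used drum at (457,178). The clean drums are at (260,147), (267,194) and (208,206), the tub at (208,160) and the jar at (240,172). The two look-alikes are at (236,246) and (220,291). The scene view agrees.

```bash
cat >> h.py <<'E'
def masks(c):
    h=cv2.cvtColor(c['color'],cv2.COLOR_BGR2HSV); H,S,V=[h[...,i].astype(int) for i in range(3)]
    return dict(red=((H<8)|(H>172))&(S>140)&(V>70),green=(H>45)&(H<85)&(S>110)&(V>50),yellow=(H>20)&(H<35)&(S>150)&(V>100),
      blue=(H>105)&(H<125)&(S>150),black=(V<60),H=H,S=S,V=V)
E
python3 - <<'E'
from h import *
c=cap('top'); P=cloud(c); m=masks(c)
z=P[...,2]
def comps(mask,name,mn=6):
    n,l,s,ce=cv2.connectedComponentsWithStats(mask.astype(np.uint8),connectivity=8)
    for i in range(1,n):
        if s[i,4]>=mn:
            p=P[l==i]; p=p[np.isfinite(p).all(1)]
            print(name,s[i,4],ce[i].round(1),'med',np.median(p,0).round(4),'min',p.min(0).round(3),'max',p.max(0).round(3))
roi=np.zeros((400,640),bool); roi[130:310,180:480]=1
for k in('red','green','yellow','blue'): comps(m[k]&roi,k)
comps(roi&(m['black'])&(z>.075)&(z<.11),'black')
comps(roi&(z>.05)&(z<.065),'drumtop',60)
comps(roi&(z>.066)&(z<.08)&(P[...,1]<0.06),'housing',200)
w=(roi&(z>.06)&(z<.085)&(P[...,1]<0.06)).astype(np.uint8)
pts=P[w>0][:,:2].astype(np.float32); print(cv2.minAreaRect(pts))
comps(roi&(z>.13),'high',10)
E
```

```text
red 8 [251.1 139.2] med [0.6329 0.2142 0.0593] min [0.618 0.207 0.056] max [0.637 0.218 0.086]
red 11 [458.1 164.6] med [ 0.5307 -0.3797  0.1364] min [ 0.527 -0.383  0.135] max [ 0.537 -0.375  0.14 ]
red 213 [318.9 188.3] med [0.4685 0.0099 0.125 ] min [ 0.267 -0.002  0.117] max [0.511 0.024 1.176]
red 9 [381.3 182.1] med [ 0.4948 -0.1728  0.079 ] min [ 0.492 -0.178  0.075] max [ 0.499 -0.169  0.083]
red 15 [266. 184.] med [0.4949 0.1673 0.0579] min [0.489 0.164 0.055] max [0.501 0.171 0.064]
red 7 [397.1 186.4] med [ 0.4828 -0.219   0.0772] min [ 0.477 -0.223  0.075] max [ 0.486 -0.216  0.08 ]
red 8 [198.5 204.5] med [0.4337 0.365  0.0602] min [0.432 0.36  0.058] max [0.436 0.37  0.061]
red 17 [245.2 244.1] med [0.3171 0.2251 0.0594] min [0.314 0.217 0.054] max [0.32  0.235 0.062]
red 14 [212.8 282.5] med [0.2075 0.3152 0.0587] min [0.201 0.309 0.057] max [0.215 0.321 0.06 ]
green 52 [323.6 147.5] med [ 0.5936 -0.0055  0.0991] min [ 0.583 -0.014  0.094] max [0.605 0.006 0.105]
yellow 158 [460.9 173.8] med [ 0.4975 -0.3737  0.1685] min [ 0.48  -0.391  0.162] max [ 0.517 -0.356  0.173
[... 1550 characters left out ...]
45.6] med [0.3115 0.2498 0.057 ] min [0.274 0.215 0.051] max [0.353 0.294 0.063]
drumtop 448 [220.2 291.1] med [0.1861 0.2901 0.057 ] min [0.144 0.257 0.051] max [0.223 0.337 0.062]
housing 461 [311.9 167.7] med [0.5401 0.0301 0.0692] min [0.474 0.006 0.066] max [0.615 0.054 0.076]
housing 5235 [389.4 176. ] med [ 0.5134 -0.1956  0.0712] min [ 0.421 -0.448  0.066] max [ 0.608 -0.002  0.08 ]
((0.5182955265045166, -0.19613847136497498), (0.49815064668655396, 0.1496564745903015), 83.5640869140625)
high 661 [456.7 176.5] med [ 0.4942 -0.368   0.1364] min [ 0.267 -0.416  0.13 ] max [0.537 0.016 1.176]
high 11 [318.1 199.5] med [0.4342 0.0129 0.1322] min [0.431 0.005 0.13 ] max [0.44  0.021 0.134]
```

```bash
python3 - <<'E'
from h import *
i=cv2.imread('pics/top0.png')
a=cv2.resize(i[130:225,295:480],None,fx=4.2,fy=4.2,interpolation=cv2.INTER_CUBIC); cv2.imwrite('pics/cropA.png',a)
E
```

```text
(no output)
```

View pics/cropA.png

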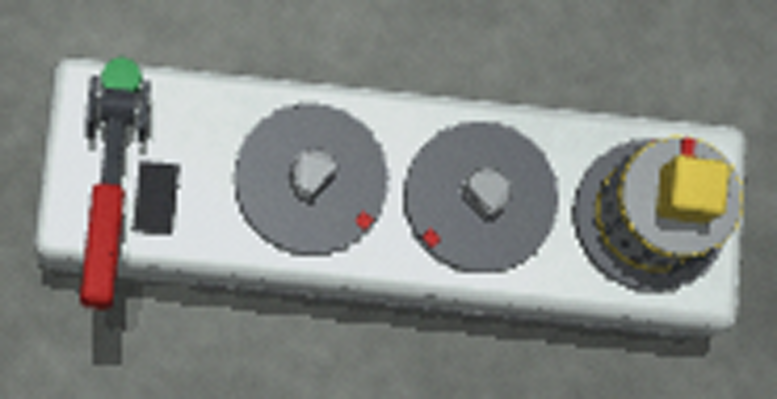

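The housing rectangle measures 498×150 mm, so the calibration is good. The crop shows the red mark of each stub: lower right on the first disc, lower left on the second. The used drum's stripe points up. Next I'll get exact centres and yaws.

```bash
cat >> h.py <<'E'
def blobs(mask,mn=5):
    n,l,s,ce=cv2.connectedComponentsWithStats(mask.astype(np.uint8),connectivity=8)
    return [(s[i,4],ce[i],l==i) for i in range(1,n) if s[i,4]>=mn]
def topoly(c,mask,z):
    cn=max(cv2.findContours(mask.astype(np.uint8),cv2.RETR_EXTERNAL,cv2.CHAIN_APPROX_NONE)[0],key=cv2.contourArea)
    return np.array([onplane(c,u,v,z)[:2] for u,v in cn[:,0]],np.float32)
def yawof(): 
    w,x,y,z=state()['tool_rot']; 
    return np.arctan2(1-2*(x*x+z*z),2*(x*y-w*z))  # angle of tool y axis in world
def go(x,y,z,yaw=None):
    s=state(); p=s['tcp_pos']; t=yawof()
    if yaw is not None:
        d=(yaw-t+np.pi/2)%np.pi-np.pi/2; print('turn rz units total',round(-d/(np.pi/4),3)); t=t+d
    d=np.array([x,y,z])-p; 
    ty=np.array([np.cos(t),np.sin(t)]); tx=np.array([-ty[1],ty[0]])
    print('then shift units',np.round([d[:2]@tx/.02,d[:2]@ty/.02,-d[2]/.02],2),'tcp',p.round(4),'yaw',round(yawof(),3))
E
python3 - <<'E'
from h import *
c=cap('top'); P=cloud(c); m=masks(c); z=P[...,2]
roi=np.zeros((400,640),bool); roi[130:230,180:480]=1
# knobs
for nm,mk,zt in (('black',roi&(m['V']<75)&(z>.084)&(z<.1)&(P[...,1]>.1),.092),('yel',m['yellow']&roi&(z>.163),.170)):
    for a,ce,l in blobs(mk,30): 
        print(nm,a,cv2.minAreaRect(topoly(c,l,zt)))
for a,ce,l in blobs(roi&m['red']): print('red',a,ce.round(1),onplane(c,*ce,.058).round(4),onplane(c,*ce,.078).round(4),onplane(c,*ce,.136).round(4))
# discs
g=roi&(m['V']<150)&(m['S']<60)&(z>.072)&(z<.11)&(P[...,1]<-.06)
for a,ce,l in blobs(g,300):
    q=topoly(c,l,.078); print('disc',a,ce.round(1),np.median(z[l]),cv2.minEnclosingCircle(q), q.mean(0), cv2.fitEllipse(q))
print('jar',[(a,ce.round(1),np.median(P[l],0).round(3)) for a,ce,l in blobs(roi&(z>.06)&(z<.085)&(P[...,1]>.2)&(P[...,1]<.29)&(P[...,0]>.5)&(P[...,0]<.6),10)])
for a,ce,l in blobs(roi&m['blue']&(z>.038)&(z<.05),20): print('tub',a,cv2.minAreaRect(P[l][:,:2].astype(np.float32)))
for a,ce,l in blobs(roi&m['green']&(z<.11),20): print('btn',a,P[l].max(0),P[l].mean(0),cv2.minEnclosingCircle(topoly(c,l,.1)))
r=P[roi&m['red']&(z>.11)&(P[...,1]>-.05)&(z<.2)]; print('lever',cv2.minAreaRect(r[:,:2].astype(np.float32)),r[:,2].min(),r[:,2].max())
E
```

```text
black 143 ((0.6115082502365112, 0.18673589825630188), (0.035394445061683655, 0.03609706461429596), 54.547752380371094)
black 150 ((0.4614739418029785, 0.16666392982006073), (0.03551071509718895, 0.03168065845966339), 0.7150229215621948)
black 161 ((0.4331752061843872, 0.33078980445861816), (0.0356718935072422, 0.03434765711426735), 1.9204397201538086)
yel 156 ((0.49815112352371216, -0.37323489785194397), (0.03247746080160141, 0.03517535328865051), 86.53170013427734)
red 8 [251.1 139.2] [0.633  0.2142 0.058 ] [0.6265 0.2107 0.078 ] [0.6074 0.2004 0.136 ]
red 11 [458.1 164.6] [ 0.5514 -0.4094  0.058 ] [ 0.5463 -0.4018  0.078 ] [ 0.5316 -0.3798  0.136 ]
red 213 [318.9 188.3] [0.481  0.0097 0.058 ] [0.4772 0.0098 0.078 ] [0.4661 0.0102 0.136 ]
red 9 [381.3 182.1] [ 0.4989 -0.1767  0.058 ] [ 0.4947 -0.1732  0.078 ] [ 0.4827 -0.1632  0.136 ]
red 15 [266. 184.] [0.4947 0.1673 0.058 ] [0.4907 0.1646 0.078 ] [0.4788 0.1567 0.136 ]
red 9 [397.1 186.1] [ 0.4865 -0.2234  0.058 ] [ 0.4826 -0.2191  0.078 ] [ 0.4712 -0.2067  0.136 ]
red 8 [198.5 204.5] [0.434  0.3655 0.058 ] [0.431  0.3593 0.078 ] 
[... 535 characters left out ...]
548424331116 ((0.49767154455184937, -0.37374264001846313), 0.05432671681046486) [ 0.49178702 -0.36146936] ((0.5010514259338379, -0.3787267804145813), (0.0979125127196312, 0.11136296391487122), 32.87478256225586)
jar [(np.int32(88), array([237.6, 170.5]), array([0.533, 0.249, 0.074]))]
tub 284 ((0.5772923231124878, 0.3507559299468994), (0.14120298624038696, 0.14123813807964325), 88.26274871826172)
btn 51 [0.60533885 0.00622517 0.10334275] [ 0.59411258 -0.00415507  0.09927329] ((0.592741072177887, -0.0039156959392130375), 0.012225949205458164)
lever ((0.4700523316860199, 0.009597396478056908), (0.02100052870810032, 0.08255134522914886), 82.83780670166016) 0.11389911048627956 0.1338483381841808
```

Request:
apply_moves([
  [0,0,0,0,0,-0.187],
  [0,0,0,0,0,-0.187],
  [-0.68,-0.95,0.05,0,0,0],
  [-0.68,-0.95,0.05,0,0,0],
  [-0.68,-0.95,0.05,0,0,0],
  [-0.68,-0.95,0.05,0,0,0],
  [-0.68,-0.95,0.05,0,0,0],
  [-0.68,-0.95,0.05,0,0,0],
  [-0.68,-0.95,0.05,0,0,0],
  [-0.68,-0.95,0.05,0,0,0],
], jaw=60)

```text
time: 1.25
tcp_pos: [0.299, 0.318, 0.2233]
tool_rot: [0.0, 0.056, 0.998, 0.0]
wrist_force: [0.6, -0.3, -0.2]
gripper_width: 0.0599
grasp_force: 0.0
```

Request:
apply_moves([
  [-0.68,-0.95,0.05,0,0,0],
  [-0.68,-0.95,0.05,0,0,0],
  [-0.68,-0.95,0.05,0,0,0],
  [-0.68,-0.95,0.05,0,0,0],
  [-0.68,-0.95,0.05,0,0,0],
  [-0.68,-0.95,0.05,0,0,0],
  [-0.68,-0.95,0.05,0,0,0],
  [-0.68,-0.95,0.05,0,0,0],
  [-0.68,-0.95,0.05,0,0,0],
  [0,0,0,0,0,0],
])

```text
time: 2.25
tcp_pos: [0.402, 0.1334, 0.2142]
tool_rot: [0.0, 0.058, 0.998, -0.0]
wrist_force: [-0.6, -0.4, -0.2]
gripper_width: 0.0601
grasp_force: 0.0
```

```bash
python3 - <<'E'
from h import *
go(.470,.0096,.097,1.4585)
c=cap('wrist','w1.png'); P=cloud(c); m=masks(c); z=P[...,2]
r=P[m['red']&(z>.105)&(z<.15)]; print('lever',cv2.minAreaRect(r[:,:2].astype(np.float32)))
for a,ce,l in blobs(m['green']&(z>.08)&(z<.11),20): print('btn',a,ce,P[l].max(0),np.median(P[l],0),cv2.minEnclosingCircle(topoly(c,l,.1)))
E
```

```text
turn rz units total -0.004
then shift units [-4.07 -5.77  5.86] tcp [0.402  0.1334 0.2142] yaw 1.455
lever ((0.4491429328918457, 0.013024086132645607), (0.0213482566177845, 0.042091671377420425), 83.00230407714844)
```

View pics/w1.png

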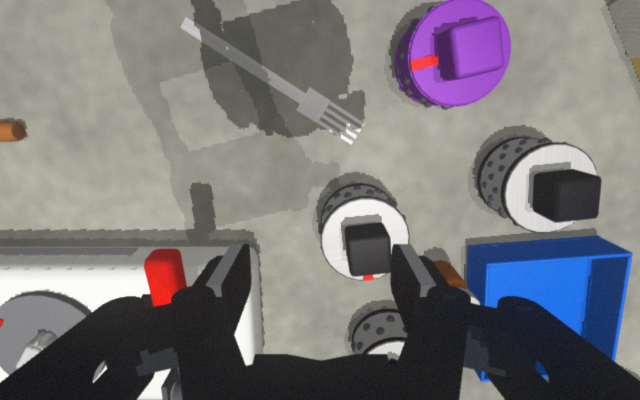

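The wrist view shows the red lever at (165,275), left of the fingers. Its line agrees with the top view to within 1 mm. Next I go above it, then down.

Request:
apply_moves([
  [-0.82,-0.95,0.2,0,0,0],
  [-0.82,-0.95,0.2,0,0,0],
  [-0.82,-0.95,0.2,0,0,0],
  [-0.82,-0.95,0.2,0,0,0],
  [-0.8,-0.97,0.2,0,0,0],
  [0,-1,0.3,0,0,0],
  [0,0,0,0,0,0],
])

```text
time: 3.0
tcp_pos: [0.4684, 0.0107, 0.1875]
tool_rot: [-0.001, 0.057, 0.998, 0.0]
wrist_force: [-0.2, 0.5, 0.1]
gripper_width: 0.0599
grasp_force: 0.0
```

Request:
apply_moves([
  [0,0,0.9,0,0,0],
  [0,0,0.9,0,0,0],
  [0,0,0.9,0,0,0],
  [0,0,0.9,0,0,0],
  [0,0,0.9,0,0,0],
  [0,0,0,0,0,0],
])

```text
time: 3.6
tcp_pos: [0.4674, 0.0129, 0.0968]
tool_rot: [-0.002, 0.056, 0.998, 0.0]
wrist_force: [0.0, -0.4, -0.5]
gripper_width: 0.0597
grasp_force: 0.0
```

Request:
apply_moves([
  [0,0,0,0,0,0],
  [0,0,0,0,0,0],
  [0,0,0,0,0,0],
  [0,0,0,0,0,0],
  [0,0,0,0,0,0],
], jaw=10)

```text
time: 4.1
tcp_pos: [0.4694, 0.0094, 0.0996]
tool_rot: [0.001, 0.056, 0.998, -0.002]
wrist_force: [-2.9, -10.8, 4.2]
gripper_width: 0.0209
grasp_force: 60.0
```

Request:
apply_moves([
  [-0.11,0,-0.54,0,0,0],
  [-0.16,0,-0.53,0,0,0],
  [-0.21,0,-0.51,0,0,0],
  [-0.26,0,-0.48,0,0,0],
  [-0.31,0,-0.45,0,0,0],
])

```text
time: 4.6
tcp_pos: [0.4887, 0.0071, 0.1472]
tool_rot: [-0.002, 0.057, 0.998, -0.001]
wrist_force: [4.2, -10.4, -21.4]
gripper_width: 0.0211
grasp_force: 60.9
```

Request:
apply_moves([
  [-0.35,0,-0.42,0,0,0],
  [-0.39,0,-0.38,0,0,0],
  [-0.43,0,-0.34,0,0,0],
  [-0.46,0,-0.3,0,0,0],
  [0,0,0,0,0,0],
])

```text
time: 5.1
tcp_pos: [0.5204, 0.0035, 0.1756]
tool_rot: [-0.003, 0.057, 0.998, -0.001]
wrist_force: [-1.6, -8.7, -13.0]
gripper_width: 0.0207
grasp_force: 61.0
```

```bash
python3 - <<'E'
from h import *
s=state(); print(s['tcp_pos'],s['wrist_force'])
c=cap('scene'); P=cloud(c); m=masks(c); z=P[...,2]
r=P[m['red']&(z>.11)&(z<.3)&(abs(P[...,1])<.06)]; 
d=r-np.array([.578,-.0026,.1]); ma=np.arctan2(d[:,2],-(d[:,0]*.994-d[:,1]*.112)); print(len(r),r[:,2].max(),np.median(ma)-.15)
E
```

```text
[0.52042692 0.00350107 0.17555851] [ -1.60150324  -8.72746939 -13.03363301]
163 0.22203838701068357 0.8880651432772458
```

Request:
apply_moves([
  [-0.1,0,-0.06,0,0,0],
  [0,0,0,0,0,0],
  [0,0,0,0,0,0],
])

```text
time: 5.45
tcp_pos: [0.521, 0.0035, 0.1759]
tool_rot: [-0.005, 0.057, 0.998, -0.001]
wrist_force: [-3.5, -9.2, -15.4]
gripper_width: 0.0209
grasp_force: 60.7
```

Request:
apply_moves([
  [0,0,0,0,0,0],
  [0,0,0,0,0,0],
  [0,0,0,0,0,0],
  [0,0,0,0,0,0],
], jaw=60)

```text
time: 5.85
tcp_pos: [0.5247, 0.0053, 0.1793]
tool_rot: [0.001, 0.056, 0.998, 0.0]
wrist_force: [0.2, -0.8, -1.0]
gripper_width: 0.06
grasp_force: 0.0
```

```bash
python3 - <<'E'
from h import *
s=state(); print(s['tcp_pos'],s['wrist_force'],s['gripper_width'])
c=cap('scene'); P=cloud(c); m=masks(c); z=P[...,2]
r=P[m['red']&(z>.11)&(z<.3)&(abs(P[...,1])<.06)]; 
d=r-np.array([.578,-.0026,.1]); ma=np.arctan2(d[:,2],-(d[:,0]*.994-d[:,1]*.112)); print(len(r),r[:,2].max(),np.median(ma)-.15)
E
```

```text
[0.52473506 0.00526603 0.1793052 ] [ 0.23232088 -0.78665086 -0.98005572] 0.059956821986190255
202 0.22109480886453828 0.8377517300958146
```

Request:
apply_moves([
  [0,0,-1,0,0,0],
  [0,0,-1,0,0,0],
  [0,0,-1,0,0,0],
  [0,0,-1,0,0,0],
  [0,0,-1,0,0,0],
  [0,0,-1,0,0,0],
  [0.2,-1,0,0,0,0],
  [0.2,-1,0,0,0,0],
  [0.2,-1,0,0,0,0],
  [0.2,-1,0,0,0,0],
])

```text
time: 6.9
tcp_pos: [0.4992, -0.0732, 0.2989]
tool_rot: [0.0, 0.056, 0.998, -0.0]
wrist_force: [0.2, 0.2, -0.7]
gripper_width: 0.06
grasp_force: 0.0
```

Request:
apply_moves([
  [0.2,-1.2,0,0,0,0],
  [0.2,-1.2,0,0,0,0],
  [0.2,-1,0,0,0,0],
  [0.2,-1,0,0,0,0],
  [0.2,-1,0,0,0,0],
])

```text
out of range: row 1 has -1.2, outside -1 to 1
```

Request:
apply_moves([
  [0.15,-1,0,0,0,0],
  [0.15,-1,0,0,0,0],
  [0.15,-1,0,0,0,0],
  [0.15,-1,0,0,0,0],
  [0.15,-1,0,0,0,0],
  [0.15,-1,0,0,0,0],
  [0,0,0,0,0,0],
  [0,0,0,0,0,0],
])

```text
time: 7.7
tcp_pos: [0.468, -0.1897, 0.2986]
tool_rot: [0.0, 0.057, 0.998, 0.0]
wrist_force: [0.6, 0.7, -0.5]
gripper_width: 0.0598
grasp_force: 0.0
```

```bash
python3 - <<'E'
from h import *
s=state(); print(s['tcp_pos'])
c=cap('wrist','w2.png'); P=cloud(c); m=masks(c); z=P[...,2]
for a,ce,l in blobs(m['red']&(z>.07)&(z<.15),20): print('red',a,ce.round(1),onplane(c,*ce,.078).round(4))
for n,p in (('S1',(.525,-.136,.078)),('S2',(.5115,-.2548,.078)),('lev',(.578,-.0026,.1))): print(n,proj(c,p))
for y in (.525,-.136),(.5115,-.2548):
    d=np.hypot(P[...,0]-y[0],P[...,1]-y[1])
    q=P[(d<.03)&(z>.0925)&(z<.104)]; print(len(q)); 
    if len(q)>20: print(cv2.minEnclosingCircle(q[:,:2].astype(np.float32)),q.mean(0))
E
```

```text
[ 0.46796754 -0.18970354  0.2986367 ]
red 72 [293.3 182.9] [ 0.4827 -0.2196  0.078 ]
red 73 [337.9 189.2] [ 0.4947 -0.1736  0.078 ]
red 65 [127.4 268.4] [ 0.5593 -0.4186  0.078 ]
S1 (np.float64(375.3969328742901), np.float64(212.34443554494823))
S2 (np.float64(264.4735802237135), np.float64(212.4923287416817))
lev (np.float64(509.4183431758937), np.float64(252.8486493651274))
622
((0.526414692401886, -0.13734297454357147), 0.01611962541937828) [ 0.52641075 -0.13662309  0.09630401]
625
((0.5128523111343384, -0.2570551633834839), 0.016124121844768524) [ 0.512753   -0.2577138   0.09618882]
```

View pics/w2.png

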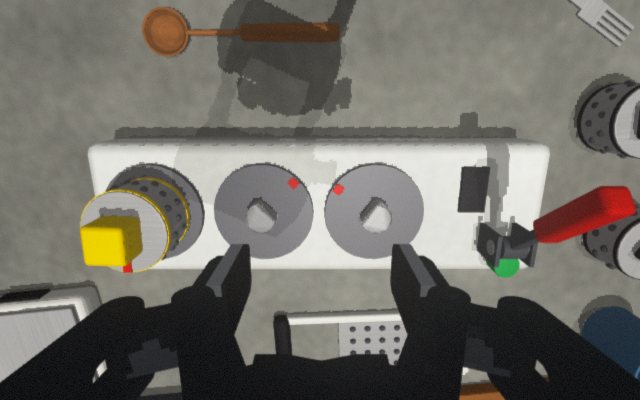

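The wrist view shows both free stubs at (262,216) and (375,216), their red marks at (293,183) and (338,189), and the lever latched up on the right. The used drum is on the left. I'll hover over it next.

Request:
apply_moves([
  [0,-0.95,0,0,0,0],
  [0,-0.95,0,0,0,0],
  [0,-0.95,0,0,0,0],
  [0,-0.95,0,0,0,0],
  [0,-0.95,0,0,0,0],
  [0,-0.95,0,0,0,0],
  [0,-0.95,0,0,0,0],
  [0,-0.95,0,0,0,0],
  [0,-0.95,0,0,0,0],
  [0,-0.4,0,0,0,0],
])

```text
time: 8.75
tcp_pos: [0.4474, -0.3697, 0.2981]
tool_rot: [-0.0, 0.057, 0.998, -0.0]
wrist_force: [0.2, 0.4, -0.0]
gripper_width: 0.0601
grasp_force: 0.0
```

```bash
cat >> h.py <<'E'
def drum(c,knob,near,zb):
    """knob centre / yaw / stripe dir for a drum whose underside is at zb"""
    P=cloud(c); m=masks(c); z=P[...,2]; d=np.hypot(P[...,0]-near[0],P[...,1]-near[1])
    k=(m['yellow'] if knob=='yellow' else m['V']<75)&(z>zb+.086)&(z<zb+.1)&(d<.045)
    b=max(blobs(k,20),key=lambda b:b[0]); r=cv2.minAreaRect(topoly(c,b[2],zb+.092))
    q=np.median(P[b[2]],0)
    a=np.radians(r[2]); cen=np.array(r[0])
    rr=[x for x in blobs(m['red']&(d<.06)&(z>zb+.05)&(z<zb+.066),5)]
    out=None
    if rr:
        ce=max(rr,key=lambda x:x[0])[1]; e=onplane(c,*ce,zb+.058)[:2]-cen; s=np.arctan2(e[1],e[0])
        out=a+np.round((s-a)/(np.pi/2))*np.pi/2; out=(out+np.pi)%(2*np.pi)-np.pi
        print('stripe dir',s.round(3),'len',np.hypot(*e).round(4))
    print('knob',cen.round(4),'size',np.round(r[1],4),'cloud',q.round(4),'drum yaw',out,'rect',round(a,3))
    return cen,out
E
python3 - <<'E'
from h import *
s=state(); print(s['tcp_pos'])
c=cap('wrist'); drum(c,'yellow',(.498,-.3735),.078)
drum(cap('top'),'yellow',(.498,-.3735),.078)
cen,_=drum(c,'yellow',(.498,-.3735),.078); go(cen[0],cen[1],.140)
E
```

```text
[ 0.44735192 -0.36974167  0.29811746]
stripe dir -0.152 len 0.0389
knob [ 0.4963 -0.3763] size [0.0343 0.0357] cloud [ 0.4969 -0.3764  0.1686] drum yaw -0.15162135086731787 rect 1.419
stripe dir -0.342 len 0.035
knob [ 0.4986 -0.368 ] size [0.0242 0.034 ] cloud [ 0.4989 -0.3686  0.169 ] drum yaw -0.1401374007727325 rect 1.431
stripe dir -0.152 len 0.0389
knob [ 0.4963 -0.3763] size [0.0343 0.0357] cloud [ 0.4969 -0.3764  0.1686] drum yaw -0.15162135086731787 rect 1.419
then shift units [-2.47 -0.09  7.9 ] tcp [ 0.4474 -0.3689  0.298 ] yaw 1.456
```

Request:
apply_moves([
  [-0.62,0.05,0,0,0,0.05],
  [-0.62,0,0.5,0,0,0],
  [-0.62,0,1,0,0,0],
  [-0.62,0,1,0,0,0],
  [0,0,1,0,0,0],
  [0,0,1,0,0,0],
  [0,0,1,0,0,0],
  [0,0,1,0,0,0],
  [0,0,0.7,0,0,0],
  [0,0,0.6,0,0,0],
])

```text
time: 9.85
tcp_pos: [0.4971, -0.3728, 0.1407]
tool_rot: [-0.001, 0.075, 0.997, 0.001]
wrist_force: [1.4, -0.8, 0.7]
gripper_width: 0.0602
grasp_force: 0.0
```

Request:
apply_moves([
  [0,0,0,0,0,0],
  [0,0,0,0,0,0],
  [0,0,0,0,0,0],
  [0,0,0,0,0,0],
  [0,0,0,0,0,0],
], jaw=20)

```text
time: 10.35
tcp_pos: [0.497, -0.3737, 0.1426]
tool_rot: [0.0, 0.076, 0.997, 0.0]
wrist_force: [-0.5, 0.9, -3.8]
gripper_width: 0.0347
grasp_force: 62.6
```

```bash
python3 - <<'E'
from h import *
go(.4981,-.3733,.14)
E
```

```text
then shift units [-0.05  0.03  0.13] tcp [ 0.497  -0.3737  0.1426] yaw 1.419
```

Request:
apply_moves([
  [0,0,-0.5,0,0,0],
  [0,0,-1,0,0,0],
  [0,0,-1,0,0,0],
  [0,0,-1,0,0,0],
  [0,0,-1,0,0,0],
  [0,0,-1,0,0,0],
  [0,0,-1,0,0,0],
  [0,0,-1,0,0,0],
  [0,0,-1,0,0,0],
  [0,0,-1,0,0,0],
])

```text
time: 11.35
tcp_pos: [0.4968, -0.3735, 0.3342]
tool_rot: [0.0, 0.076, 0.997, -0.0]
wrist_force: [0.6, -0.8, -3.6]
gripper_width: 0.0351
grasp_force: 62.8
```

Request:
apply_moves([
  [0,0.95,0,0,0,0],
  [0,0.95,0,0,0,0],
  [0,0.95,0,0,0,0],
  [0,0.95,0,0,0,0],
  [0,0.95,0,0,0,0],
  [0,0.95,0,0,0,0],
  [0,0.95,0,0,0,0],
  [0,0.95,0,0,0,0],
  [0,0.95,0,0,0,0],
  [0,0.95,0,0,0,0],
])

```text
time: 12.35
tcp_pos: [0.5259, -0.1842, 0.3325]
tool_rot: [-0.0, 0.076, 0.997, 0.0]
wrist_force: [-0.1, -0.2, -3.4]
gripper_width: 0.0352
grasp_force: 62.8
```

Request:
apply_moves([
  [0,0.95,0,0,0,0],
  [0,0.95,0,0,0,0],
  [0,0.95,0,0,0,0],
  [0,0.95,0,0,0,0],
  [0,0.95,0,0,0,0],
  [0,0.95,0,0,0,0],
  [0,0.95,0,0,0,0],
  [0,0.95,0,0,0,0],
  [0,0.95,0,0,0,0],
  [0,0.95,0,0,0,0],
])

```text
time: 13.35
tcp_pos: [0.5544, 0.0036, 0.3325]
tool_rot: [-0.0, 0.076, 0.997, 0.0]
wrist_force: [-0.1, 1.0, -2.6]
gripper_width: 0.0351
grasp_force: 62.8
```

Request:
apply_moves([
  [0,0.95,0,0,0,0],
  [0,0.95,0,0,0,0],
  [0,0.95,0,0,0,0],
  [0,0.95,0,0,0,0],
  [0,0.95,0,0,0,0],
  [0,0.95,0,0,0,0],
  [0,0.95,0,0,0,0],
  [0,0.95,0,0,0,0],
  [0,0.95,0,0,0,0],
  [0,0.95,0,0,0,0],
])

```text
time: 14.35
tcp_pos: [0.583, 0.1913, 0.3325]
tool_rot: [-0.0, 0.076, 0.997, -0.0]
wrist_force: [-0.1, 0.3, -3.1]
gripper_width: 0.0353
grasp_force: 62.8
```

```bash
python3 - <<'E'
from h import *
s=state(); print(s['time'],s['gripper_width'],s['grasp_force'],s['wrist_force'])
go(.5773,.3508,.076)
E
```

```text
14.35 0.03531606036697622 62.834815979003906 [-0.0942433   0.30195828 -3.08996116]
then shift units [ 1.49  7.84 12.82] tcp [0.583  0.1913 0.3325] yaw 1.419
```

Request:
apply_moves([
  [0.19,0.98,0,0,0,0],
  [0.19,0.98,0,0,0,0],
  [0.19,0.98,0,0,0,0],
  [0.19,0.98,0,0,0,0],
  [0.19,0.98,0,0,0,0],
  [0.19,0.98,0,0,0,0],
  [0.19,0.98,0,0,0,0],
  [0.19,0.98,0,0,0,0],
  [0,0,0,0,0,0],
])

```text
time: 15.25
tcp_pos: [0.576, 0.3525, 0.3317]
tool_rot: [-0.001, 0.074, 0.997, 0.0]
wrist_force: [1.1, -0.3, -4.1]
gripper_width: 0.0351
grasp_force: 62.7
```

Request:
apply_moves([
  [0,0,1,0,0,0],
  [0,0,1,0,0,0],
  [0,0,1,0,0,0],
  [0,0,1,0,0,0],
  [0,0,1,0,0,0],
  [0,0,1,0,0,0],
  [0,0,1,0,0,0],
  [0,0,1,0,0,0],
  [0,0,1,0,0,0],
  [0,0,1,0,0,0],
])

```text
time: 16.25
tcp_pos: [0.577, 0.349, 0.1318]
tool_rot: [0.0, 0.076, 0.997, -0.0]
wrist_force: [-0.1, 0.7, -3.8]
gripper_width: 0.0352
grasp_force: 62.8
```

Request:
apply_moves([
  [0,0,0.9,0,0,0],
  [0,0,0.7,0,0,0],
  [0,0,0.5,0,0,0],
  [0,0,0.4,0,0,0],
  [0,0,0.3,0,0,0],
  [0,0,0.2,0,0,0],
  [0,0,0,0,0,0],
])

```text
time: 16.95
tcp_pos: [0.5771, 0.3492, 0.0723]
tool_rot: [-0.0, 0.076, 0.997, -0.0]
wrist_force: [1.0, 0.2, -3.7]
gripper_width: 0.0349
grasp_force: 62.8
```

Lower 3.5 mm more, release, lift, and move back to look at the drums.

Request:
apply_moves([
  [0,0,0.1,0,0,0],
  [0,0,0.08,0,0,0],
  [0,0,0,0,0,0],
])

```text
time: 17.25
tcp_pos: [0.5772, 0.3492, 0.069]
tool_rot: [0.0, 0.076, 0.997, 0.0]
wrist_force: [-1.1, -0.7, -3.0]
gripper_width: 0.0351
grasp_force: 62.8
```

Request:
apply_moves([
  [0,0,0,0,0,0],
  [0,0,0,0,0,0],
  [0,0,0,0,0,0],
], jaw=60)

```text
time: 17.55
tcp_pos: [0.5776, 0.3494, 0.0696]
tool_rot: [0.001, 0.076, 0.997, 0.0]
wrist_force: [-0.5, 0.6, -0.4]
gripper_width: 0.0601
grasp_force: 0.0
```

Request:
apply_moves([
  [0,0,-1,0,0,0],
  [0,0,-1,0,0,0],
  [0,0,-1,0,0,0],
  [0,0,-1,0,0,0],
  [0,0,-1,0,0,0],
  [0,0,-1,0,0,0],
  [0,0,-1,0,0,0],
  [1,-0.5,-1,0,0,0],
  [1,-0.5,0,0,0,0],
  [1,-0.5,0,0,0,0],
])

```text
time: 18.55
tcp_pos: [0.513, 0.3286, 0.2301]
tool_rot: [0.001, 0.076, 0.997, 0.001]
wrist_force: [0.3, 0.9, -0.2]
gripper_width: 0.0602
grasp_force: 0.0
```

Request:
apply_moves([
  [1,-1,0,0,0,0],
  [1,-1,0,0,0,0],
  [1,-1,0,0,0,0],
  [1,-1,0,0,0,0],
  [1,-1,0,0,0,0],
  [0,-1,0,0,0,0],
  [0,0,0,0,0,0],
])

```text
time: 19.25
tcp_pos: [0.3957, 0.224, 0.2297]
tool_rot: [0.001, 0.077, 0.997, 0.0]
wrist_force: [-0.0, 0.4, 0.3]
gripper_width: 0.06
grasp_force: 0.0
```

```bash
python3 - <<'E'
from h import *
print(state()['tcp_pos'],state()['time'])
c=cap('wrist','w3.png'); t=cap('top','top3.png')
for n,p in (('d1',(.6115,.1867)),('d2',(.4615,.1667)),('d3',(.4332,.3308))):
    for q in (c,t):
        try: drum(q,'black',p,0)
        except Exception as e: print(n,'none',e)
try: drum(t,'yellow',(.577,.35),.004)
except Exception as e: print(e)
E
```

```text
[0.39572817 0.22396906 0.22970746] 19.25
d1 none max() iterable argument is empty
stripe dir 0.909 len 0.0363
knob [0.6115 0.186 ] size [0.0365 0.0354] cloud [0.6116 0.1873 0.0912] drum yaw 0.9558017241686585 rect 0.956
stripe dir -0.034 len 0.0395
knob [0.4606 0.1687] size [0.0348 0.0353] cloud [0.4615 0.169  0.0905] drum yaw -0.001912948611003884 rect 1.569
stripe dir 0.019 len 0.0332
knob [0.4615 0.1667] size [0.0354 0.0317] cloud [0.4617 0.1676 0.0906] drum yaw 0.012479504208489534 rect 0.012
stripe dir 1.511 len 0.0372
knob [0.4322 0.3306] size [0.0356 0.0353] cloud [0.435  0.3339 0.0906] drum yaw 1.5873979903325033 rect 0.017
d3 none max() iterable argument is empty
stripe dir -0.248 len 0.0266
knob [0.5857 0.3495] size [0.0284 0.018 ] cloud [0.5871 0.3532 0.095 ] drum yaw -0.004109657036155845 rect 1.567
```

View pics/top3.png

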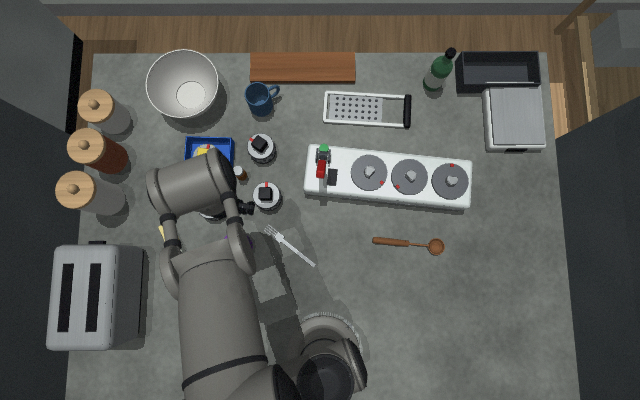

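The used drum is in the tub and all three stubs are free. The clean drums are still where they were. I'll take drum 2 (yaw ≈ 0) for the far stub, squeezing it twice to centre it.

```bash
python3 - <<'E'
from h import *
go(.461,.1677,.064,1.575)
E
```

```text
turn rz units total -0.201
then shift units [-3.2  -2.9   8.28] tcp [0.3968 0.2254 0.2295] yaw 1.417
```

Request:
apply_moves([
  [0,0,0,0,0,-0.1],
  [0,0,0,0,0,-0.1],
  [-0.8,-0.72,0.4,0,0,0],
  [-0.8,-0.72,0.4,0,0,0],
  [-0.8,-0.72,0.4,0,0,0],
  [-0.8,-0.72,0.4,0,0,0],
  [0,0,1,0,0,0],
  [0,0,1,0,0,0],
  [0,0,1,0,0,0],
  [0,0,1,0,0,0],
])

```text
time: 20.35
tcp_pos: [0.4614, 0.1687, 0.1159]
tool_rot: [0.0, -0.002, 1.0, 0.0]
wrist_force: [0.0, 0.3, 0.0]
gripper_width: 0.0605
grasp_force: 0.0
```

Request:
apply_moves([
  [0,0,1,0,0,0],
  [0,0,1,0,0,0],
  [0,0,0.5,0,0,0],
  [0,0,0,0,0,0],
])

```text
time: 20.75
tcp_pos: [0.4602, 0.1683, 0.0656]
tool_rot: [-0.001, -0.002, 1.0, -0.0]
wrist_force: [0.0, 0.3, 0.3]
gripper_width: 0.0601
grasp_force: 0.0
```

Request:
apply_moves([
  [0,0,0,0,0,0],
  [0,0,0,0,0,0],
  [0,0,0,0,0,0],
  [0,0,0,0,0,0],
  [0,0,0,0,0,0],
], jaw=20)

```text
time: 21.25
tcp_pos: [0.4614, 0.168, 0.0679]
tool_rot: [0.001, -0.002, 1.0, 0.0]
wrist_force: [-0.2, -1.2, 7.0]
gripper_width: 0.035
grasp_force: 60.8
```

Request:
apply_moves([
  [0,0,0,0,0,0],
  [0,0,0,0,0,0],
  [0,0,0,0,0,0],
  [0,0,0,0,0,0],
], jaw=60)

```text
time: 21.65
tcp_pos: [0.4604, 0.168, 0.0668]
tool_rot: [-0.0, -0.002, 1.0, 0.0]
wrist_force: [-0.0, -1.0, 0.3]
gripper_width: 0.0601
grasp_force: 0.0
```

```bash
python3 - <<'E'
from h import *
go(.461,.1677,.064,0.0045)
E
```

```text
turn rz units total -2.0
then shift units [ 0.01 -0.03  0.14] tcp [0.4604 0.168  0.0668] yaw 1.576
```

Request:
apply_moves([
  [0,0,-0.15,0,0,0.2],
  [0,0,0,0,0,0.2],
  [0,0,0,0,0,0.2],
  [0,0,0,0,0,0.2],
  [0,0,0,0,0,0.2],
  [0,0,0,0,0,0.2],
  [0,0,0,0,0,0.2],
  [0,0,0,0,0,0.2],
  [0,0,0,0,0,0.2],
  [0,0,0,0,0,0.2],
])

```text
time: 22.65
tcp_pos: [0.4604, 0.168, 0.0698]
tool_rot: [-0.0, 0.682, 0.731, -0.0]
wrist_force: [0.1, 0.1, -0.3]
gripper_width: 0.06
grasp_force: 0.0
```

```bash
python3 - <<'E'
from h import *
go(.461,.1680,.067,0.0045)
E
```

```text
turn rz units total 0.083
then shift units [0.   0.03 0.14] tcp [0.4604 0.168  0.0698] yaw 0.069
```

Request:
apply_moves([
  [0,0,0,0,0,0.083],
  [0,0,0,0,0,0],
])

```text
time: 22.85
tcp_pos: [0.4605, 0.168, 0.0698]
tool_rot: [-0.0, 0.704, 0.711, -0.0]
wrist_force: [-0.1, -0.2, 0.3]
gripper_width: 0.06
grasp_force: 0.0
```

Request:
apply_moves([
  [0,0,0,0,0,0],
  [0,0,0,0,0,0],
  [0,0,0,0,0,0],
  [0,0,0,0,0,0],
  [0,0,0,0,0,0],
], jaw=20)

```text
time: 23.35
tcp_pos: [0.461, 0.168, 0.0702]
tool_rot: [0.0, 0.703, 0.711, 0.0]
wrist_force: [1.2, -0.8, 3.1]
gripper_width: 0.0349
grasp_force: 60.3
```

Request:
apply_moves([
  [0,0,-0.5,0,0,0],
  [0,0,-1,0,0,0],
  [0,0,-1,0,0,0],
  [0,0,-1,0,0,0],
  [0,0,-1,0,0,0],
  [0,0,-1,0,0,0],
  [0,0,-1,0,0,0],
  [0,0,-1,0,0,0],
  [0,0,-1,0,0,0],
  [0,0,-1,0,0,0],
])

```text
time: 24.35
tcp_pos: [0.4594, 0.1678, 0.2602]
tool_rot: [-0.001, 0.703, 0.711, -0.001]
wrist_force: [0.4, -0.4, -5.3]
gripper_width: 0.0349
grasp_force: 60.9
```

Request:
apply_moves([
  [0,0,-1,0,0,0],
  [0,0,-1,0,0,0],
  [0,0,-1,0,0,0],
  [0,0,-0.8,0,0,0],
  [0,0,0,0,0,0],
])

```text
time: 24.85
tcp_pos: [0.4606, 0.1681, 0.3376]
tool_rot: [0.001, 0.703, 0.711, 0.001]
wrist_force: [-0.1, 0.4, -5.0]
gripper_width: 0.035
grasp_force: 61.1
```

```bash
python3 - <<'E'
from h import *
c=cap('top','top4.png'); P=cloud(c); m=masks(c); z=P[...,2]
roi=np.zeros((400,640),bool); roi[140:225,300:480]=1
g=(roi&(m['V']<150)&(m['S']<60)&(z>.07)&(z<.11)&(P[...,1]<-.06)).astype(np.uint8)
for a,ce,l in blobs(g,300):
    q=topoly(c,l,.078); (e,ax,_)=cv2.fitEllipse(q)
    print('disc',a,np.round(e,4),np.round(ax,4))
for a,ce,l in blobs(m['red']&roi,4): print('red',a,ce.round(1),onplane(c,*ce,.078).round(4))
for y in (.525,-.136),(.5115,-.2548),(.498,-.3735):
    d=np.hypot(P[...,0]-y[0],P[...,1]-y[1]); k=(d<.03)&(m['V']>110)
    for a,ce,l in blobs(k,20): 
        q=topoly(c,l,.098); print('stubtop',a,np.round(cv2.minEnclosingCircle(q)[0],4),cv2.minEnclosingCircle(q)[1].__round__(4))
go(.498,-.3735,.25,-.15); print(state()['wrist_force'],state()['gripper_width'])
E
```

```text
disc 942 [ 0.5247 -0.1357] [0.1016 0.107 ]
disc 965 [ 0.5112 -0.2551] [0.1048 0.1063]
disc 978 [ 0.4969 -0.3737] [0.1042 0.1065]
red 140 [320.7 168.6] [0.5362 0.0043 0.078 ]
red 11 [451.6 164.9] [ 0.5456 -0.3827  0.078 ]
red 9 [381.3 182.1] [ 0.4947 -0.1732  0.078 ]
red 8 [397.  186.2] [ 0.4822 -0.2188  0.078 ]
stubtop 279 [ 0.5203 -0.133 ] 0.0296
stubtop 278 [ 0.5067 -0.2502] 0.0297
stubtop 163 [ 0.4926 -0.3654] 0.0292
turn rz units total 0.204
then shift units [-26.49   5.92   4.3 ] tcp [0.4601 0.1679 0.336 ] yaw 0.011
[-0.26635378  0.37254125 -5.14089346] 0.034887402023784424
```

Request:
apply_moves([
  [0,0,0,0,0,0.104],
  [0,0,0,0,0,0.1],
  [-0.95,0.21,0,0,0,0],
  [-0.95,0.21,0,0,0,0],
  [-0.95,0.21,0,0,0,0],
  [-0.95,0.21,0,0,0,0],
  [-0.95,0.21,0,0,0,0],
  [-0.95,0.21,0,0,0,0],
  [-0.95,0.21,0,0,0,0],
  [-0.95,0.21,0,0,0,0],
])

```text
time: 25.9
tcp_pos: [0.4701, 0.012, 0.3342]
tool_rot: [-0.001, 0.758, 0.652, -0.001]
wrist_force: [0.5, 0.2, -4.1]
gripper_width: 0.0352
grasp_force: 60.9
```

Request:
apply_moves([
  [-0.95,0.21,0,0,0,0],
  [-0.95,0.21,0,0,0,0],
  [-0.95,0.21,0,0,0,0],
  [-0.95,0.21,0,0,0,0],
  [-0.95,0.21,0,0,0,0],
  [-0.95,0.21,0,0,0,0],
  [-0.95,0.21,0,0,0,0],
  [-0.95,0.21,0,0,0,0],
  [-0.95,0.21,0,0,0,0],
  [-0.95,0.21,0,0,0,0],
])

```text
time: 26.9
tcp_pos: [0.4834, -0.1818, 0.334]
tool_rot: [-0.002, 0.758, 0.652, -0.001]
wrist_force: [1.7, -0.4, -4.4]
gripper_width: 0.0349
grasp_force: 60.9
```

Request:
apply_moves([
  [-0.95,0.21,0,0,0,0],
  [-0.95,0.21,0,0,0,0],
  [-0.95,0.21,0,0,0,0],
  [-0.95,0.21,0,0,0,0],
  [-0.95,0.21,0,0,0,0],
  [-0.95,0.21,0,0,0,0],
  [-0.95,0.21,0,0,0,0],
  [-0.95,0.21,0,0,0,0],
  [-0.95,0.21,0,0,0,0],
  [0,0,0,0,0,0],
])

```text
time: 27.9
tcp_pos: [0.4956, -0.3589, 0.3342]
tool_rot: [-0.001, 0.759, 0.651, -0.0]
wrist_force: [-0.9, -0.4, -5.1]
gripper_width: 0.0348
grasp_force: 61.1
```

```bash
python3 - <<'E'
from h import *
go(.4972,-.3737,.180,-.152)
E
```

```text
turn rz units total -0.0
then shift units [-0.72  0.19  7.71] tcp [ 0.4956 -0.3589  0.3342] yaw -0.152
```

Request:
apply_moves([
  [-0.72,0.19,1,0,0,0],
  [0,0,1,0,0,0],
  [0,0,1,0,0,0],
  [0,0,1,0,0,0],
  [0,0,1,0,0,0],
  [0,0,1,0,0,0],
  [0,0,1,0,0,0],
  [0,0,0.5,0,0,0],
  [0,0,0,0,0,0],
  [0,0,0,0,0,0],
])

```text
time: 28.9
tcp_pos: [0.498, -0.3712, 0.1865]
tool_rot: [0.0, 0.758, 0.652, 0.0]
wrist_force: [0.2, -0.0, -3.9]
gripper_width: 0.0347
grasp_force: 61.1
```

```bash
python3 - <<'E'
from h import *
go(.4972,-.3737,.148,-.152)
E
```

```text
turn rz units total 0.003
then shift units [-0.13 -0.02  1.93] tcp [ 0.498  -0.3712  0.1865] yaw -0.15
```

Request:
apply_moves([
  [-0.13,-0.02,0,0,0,0],
  [0,0,0.4,0,0,0],
  [0,0,0.3,0,0,0],
  [0,0,0.2,0,0,0],
  [0,0,0.2,0,0,0],
  [0,0,0.2,0,0,0],
  [0,0,0,0,0,0],
])

```text
time: 29.6
tcp_pos: [0.4968, -0.3736, 0.1592]
tool_rot: [-0.0, 0.758, 0.652, -0.0]
wrist_force: [0.3, -1.3, -4.8]
gripper_width: 0.0349
grasp_force: 61.0
```

Request:
apply_moves([
  [0,0,0.2,0,0,0],
  [0,0,0.2,0,0,0],
  [0,0,0.1,0,0,0],
  [0,0,0,0,0,0],
])

```text
time: 30.0
tcp_pos: [0.4968, -0.3736, 0.1495]
tool_rot: [-0.0, 0.758, 0.652, -0.0]
wrist_force: [-0.2, -0.7, -5.5]
gripper_width: 0.0349
grasp_force: 61.0
```

Request:
apply_moves([
  [0,0,0,0,0,0],
  [0,0,0,0,0,0],
  [0,0,0,0,0,0],
  [0,0,0,0,0,0],
], jaw=60)

```text
time: 30.4
tcp_pos: [0.4972, -0.3736, 0.1504]
tool_rot: [0.0, 0.758, 0.652, 0.0]
wrist_force: [-0.5, 0.6, 0.2]
gripper_width: 0.0602
grasp_force: 0.0
```

Request:
apply_moves([
  [0,0,-1,0,0,0],
  [0,0,-1,0,0,0],
  [0,0,-1,0,0,0],
  [0,0,-1,0,0,0],
  [0,0,-1,0,0,0],
  [0,0,-1,0,0,0],
  [0,0,-1,0,0,0],
  [0,0,-1,0,0,0],
  [1,0,0,0,0,0],
  [1,0,0,0,0,0],
])

```text
time: 31.4
tcp_pos: [0.5029, -0.3337, 0.3104]
tool_rot: [0.001, 0.758, 0.652, 0.0]
wrist_force: [-0.2, 0.2, 0.2]
gripper_width: 0.0602
grasp_force: 0.0
```

```bash
python3 - <<'E'
from h import *
t=cap('top')
drum(t,'black',(.4972,-.3737),.078)
for p in ((.6115,.1867),(.4332,.3308)):
    try: drum(t,'black',p,0)
    except Exception as e: print('none')
go(.37,.33,.25,0.017)
E
```

```text
Traceback (most recent call last):
  File "h.py", line 44, in drum
    b=max(blobs(k,20),key=lambda b:b[0]); r=cv2.minAreaRect(topoly(c,b[2],zb+.092))
ValueError: max() iterable argument is empty
```

Request:
apply_moves([
  [0.98,-0.4,0,0,0,0],
  [0.98,-0.4,0,0,0,0],
  [0.98,-0.4,0,0,0,0],
  [0.98,-0.4,0,0,0,0],
  [0.98,-0.4,0,0,0,0],
  [0.98,-0.4,0,0,0,0],
  [0.98,-0.4,0,0,0,0],
  [0.98,-0.4,0,0,0,0],
  [0.98,-0.4,0,0,0,0],
  [0.98,-0.4,0,0,0,0],
])

```text
time: 32.45
tcp_pos: [0.4524, -0.1267, 0.3095]
tool_rot: [-0.0, 0.758, 0.652, -0.0]
wrist_force: [0.6, 0.5, -0.5]
gripper_width: 0.0602
grasp_force: 0.0
```

Request:
apply_moves([
  [0.98,-0.4,0,0,0,0],
  [0.98,-0.4,0,0,0,0],
  [0.98,-0.4,0,0,0,0],
  [0.98,-0.4,0,0,0,0],
  [0.98,-0.4,0,0,0,0],
  [0.98,-0.4,0,0,0,0],
  [0.98,-0.4,0,0,0,0],
  [0.98,-0.4,0,0,0,0],
  [0.98,-0.4,0,0,0,0],
  [0,0,0,0,0,0],
])

```text
time: 33.45
tcp_pos: [0.4071, 0.059, 0.3097]
tool_rot: [-0.0, 0.757, 0.653, 0.0]
wrist_force: [0.7, -0.8, -0.2]
gripper_width: 0.0601
grasp_force: 0.0
```

```bash
python3 - <<'E'
from h import *
t=cap('top','top5.png')
for p,z in (((.4972,-.3737),.078),((.6115,.1867),0),((.4332,.3308),0)):
    try: drum(t,'black',p,z)
    except Exception as e: print('none')
go(.37,.33,.25,0.017)
E
```

```text
stripe dir -0.218 len 0.0342
knob [ 0.4986 -0.3721] size [0.0353 0.0357] cloud [ 0.4987 -0.3728  0.1687] drum yaw -0.17411627364688975 rect 1.397
none
stripe dir 1.547 len 0.0346
knob [0.4332 0.3309] size [0.0353 0.0348] cloud [0.4333 0.331  0.0907] drum yaw 1.5659718773221636 rect 1.566
turn rz units total -0.209
then shift units [13.64 -1.65  2.99] tcp [0.4075 0.0578 0.3097] yaw -0.147
```

View pics/top5.png

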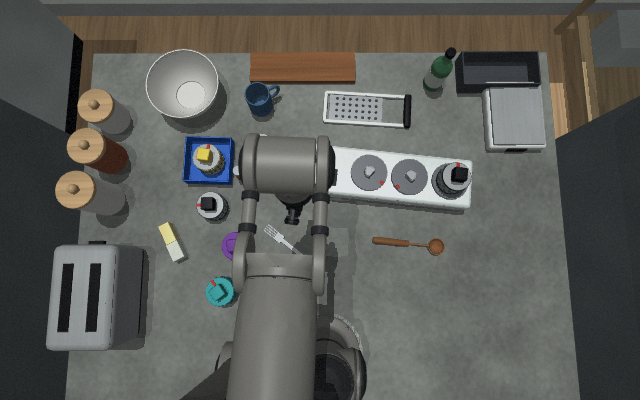

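```bash
python3 - <<'E'
from h import *
go(.4330,.3315,.0695,0.005)
E
```

```text
turn rz units total -0.194
then shift units [13.68  1.34 12.01] tcp [0.4075 0.0578 0.3097] yaw -0.147
```

Request:
apply_moves([
  [0,0,0,0,0,-0.1],
  [0,0,0,0,0,-0.094],
  [0.98,0.1,0,0,0,0],
  [0.98,0.1,0,0,0,0],
  [0.98,0.1,0,0,0,0],
  [0.98,0.1,0,0,0,0],
  [0.98,0.1,0,0,0,0],
  [0.98,0.1,0,0,0,0],
  [0.98,0.1,0,0,0,0],
  [0.98,0.1,0,0,0,0],
])

```text
time: 34.5
tcp_pos: [0.4241, 0.2137, 0.3096]
tool_rot: [0.0, 0.706, 0.708, -0.0]
wrist_force: [-0.1, -1.2, -0.4]
gripper_width: 0.0598
grasp_force: 0.0
```

Request:
apply_moves([
  [0.98,0.1,0,0,0,0],
  [0.98,0.1,0,0,0,0],
  [0.98,0.1,0.5,0,0,0],
  [0.98,0.1,1,0,0,0],
  [0.95,0.1,1,0,0,0],
  [0.95,0.05,1,0,0,0],
  [0,0,1,0,0,0],
  [0,0,1,0,0,0],
  [0,0,0.5,0,0,0],
  [0,0,0,0,0,0],
])

```text
time: 35.5
tcp_pos: [0.4342, 0.3292, 0.1884]
tool_rot: [-0.0, 0.706, 0.708, -0.002]
wrist_force: [-0.3, 0.3, -0.1]
gripper_width: 0.0601
grasp_force: 0.0
```

```bash
python3 - <<'E'
from h import *
t=cap('wrist')
try: drum(t,'black',(.433,.331),0)
except Exception as e: print('none')
t=cap('top'); 
try: drum(t,'black',(.6115,.1867),0)
except Exception as e: print('none')
go(.4330,.3313,.0695,0.005)
E
```

```text
stripe dir 1.564 len 0.0275
knob [0.4345 0.3342] size [0.035  0.0353] cloud [0.4324 0.3309 0.0903] drum yaw 1.572951099925593 rect 0.002
stripe dir 0.91 len 0.0357
knob [0.6119 0.1865] size [0.0353 0.0352] cloud [0.6116 0.1871 0.0911] drum yaw 0.9558017241686585 rect 0.956
turn rz units total -0.004
then shift units [ 0.07 -0.1   6.05] tcp [0.4351 0.33   0.1905] yaw 0.002
```

Good. Down, squeeze along x, open, turn −90° (rz +2 in total), squeeze again.

Request:
apply_moves([
  [0.07,-0.1,1,0,0,0],
  [0,0,1,0,0,0],
  [0,0,1,0,0,0],
  [0,0,1,0,0,0],
  [0,0,1,0,0,0],
  [0,0,0.6,0,0,0],
  [0,0,0.3,0,0,0],
  [0,0,0,0,0,0],
])

```text
time: 36.4
tcp_pos: [0.4327, 0.3316, 0.072]
tool_rot: [0.0, 0.706, 0.708, 0.0]
wrist_force: [0.3, 0.3, -0.2]
gripper_width: 0.0598
grasp_force: 0.0
```

Request:
apply_moves([
  [0,0,0,0,0,0],
  [0,0,0,0,0,0],
  [0,0,0,0,0,0],
  [0,0,0,0,0,0],
  [0,0,0,0,0,0],
], jaw=20)

```text
time: 36.9
tcp_pos: [0.4335, 0.332, 0.0732]
tool_rot: [0.0, 0.706, 0.708, 0.001]
wrist_force: [0.6, -0.6, 6.0]
gripper_width: 0.0348
grasp_force: 60.8
```

Request:
apply_moves([
  [0,0,0,0,0,0],
  [0,0,0,0,0,0],
  [0,0,0,0,0,0],
  [0,0,0,0,0,0],
], jaw=60)

```text
time: 37.3
tcp_pos: [0.4323, 0.3315, 0.0717]
tool_rot: [-0.0, 0.706, 0.708, -0.0]
wrist_force: [-0.5, 0.2, 0.6]
gripper_width: 0.06
grasp_force: 0.0
```

Request:
apply_moves([
  [0,0,0,0,0,0.19],
  [0,0,0,0,0,0.19],
  [0,0,0,0,0,0.19],
  [0,0,0,0,0,0.19],
  [0,0,0,0,0,0.19],
  [0,0,0,0,0,0.19],
  [0,0,0,0,0,0.19],
  [0,0,0,0,0,0.19],
  [0,0,0,0,0,0.19],
  [0,0,0,0,0,0.19],
])

```text
time: 38.3
tcp_pos: [0.4324, 0.3315, 0.0718]
tool_rot: [0.0, 0.999, 0.037, -0.0]
wrist_force: [0.1, -0.8, -0.6]
gripper_width: 0.06
grasp_force: 0.0
```

Request:
apply_moves([
  [0,0,0,0,0,0.1],
  [0,0,0,0,0,0],
  [0,0,0,0,0,0],
])

```text
time: 38.6
tcp_pos: [0.4325, 0.3316, 0.0718]
tool_rot: [-0.0, 1.0, 0.002, -0.0]
wrist_force: [-0.2, -0.3, -0.3]
gripper_width: 0.0605
grasp_force: 0.0
```

Request:
apply_moves([
  [0,0,0,0,0,0],
  [0,0,0,0,0,0],
  [0,0,0,0,0,0],
  [0,0,0,0,0,0],
  [0,0,0,0,0,0],
], jaw=20)

```text
time: 39.1
tcp_pos: [0.4327, 0.3318, 0.0721]
tool_rot: [-0.0, 1.0, 0.001, 0.0]
wrist_force: [-0.1, 1.2, 3.1]
gripper_width: 0.0349
grasp_force: 60.1
```

```bash
python3 - <<'E'
from h import *
print(state()['joint_pos'],np.arctan2(-.1732+.1358,.4947-.5248),np.arctan2(-.219+.2551,.4824-.5113))
go(.5248,-.1358,.2)
E
```

```text
[5.13532710e-01 5.54353036e-01 1.66972802e+00 2.54788955e-04
 9.16830018e-01 2.08143316e+00] -2.2484650420452628 2.2458749927475883
then shift units [ 4.54 23.39 -6.39] tcp [0.4327 0.3318 0.0721] yaw -1.568
```

Request:
apply_moves([
  [0,0,-0.5,0,0,0],
  [0,0,-1,0,0,0],
  [0,0,-1,0,0,-0.15],
  [0,0,-1,0,0,-0.183],
  [0,0,-1,0,0,-0.183],
  [0,0,-1,0,0,-0.183],
  [0,0,-1,0,0,-0.183],
  [0,0,-1,0,0,-0.183],
  [0,0,-1,0,0,-0.183],
  [0,0,-1,0,0,-0.183],
])

```text
time: 40.1
tcp_pos: [0.4319, 0.331, 0.2623]
tool_rot: [0.0, 0.844, 0.536, -0.001]
wrist_force: [-0.6, -0.3, -4.2]
gripper_width: 0.0351
grasp_force: 61.0
```

Request:
apply_moves([
  [0,0,-1,0,0,-0.183],
  [0,0,-1,0,0,-0.183],
  [0,0,-1,0,0,-0.183],
  [0,0,-1,0,0,-0.183],
  [0,0,0,0,0,-0.183],
  [0,0,0,0,0,-0.183],
  [0,0,0,0,0,-0.183],
  [0,0,0,0,0,-0.183],
  [0,0,0,0,0,-0.183],
  [0,0,0,0,0,0],
])

```text
time: 41.1
tcp_pos: [0.432, 0.3311, 0.3415]
tool_rot: [-0.001, 0.352, 0.936, -0.001]
wrist_force: [-0.6, -0.2, -4.7]
gripper_width: 0.0347
grasp_force: 61.1
```

```bash
python3 - <<'E'
from h import *
print(state()['joint_pos'],state()['gripper_width'])
go(.5254,-.1363,.2,.877)
E
```

```text
[ 5.13239911e-01  3.21912262e-01  1.25311026e+00 -1.91640799e-04
  1.56843326e+00 -3.37112371e-01] 0.03474855535605695
turn rz units total -0.034
then shift units [-18.53 -14.98   7.07] tcp [0.432  0.3311 0.3415] yaw 0.85
```

Request:
apply_moves([
  [0,0,0,0,0,-0.034],
  [-0.92,-0.75,0,0,0,0],
  [-0.92,-0.75,0,0,0,0],
  [-0.92,-0.75,0,0,0,0],
  [-0.92,-0.75,0,0,0,0],
  [-0.92,-0.75,0,0,0,0],
  [-0.92,-0.75,0,0,0,0],
  [-0.92,-0.75,0,0,0,0],
  [-0.92,-0.75,0,0,0,0],
  [-0.92,-0.75,0,0,0,0],
])

```text
time: 42.1
tcp_pos: [0.4731, 0.1208, 0.3419]
tool_rot: [-0.0, 0.342, 0.94, -0.0]
wrist_force: [0.2, -0.3, -4.4]
gripper_width: 0.0348
grasp_force: 61.3
```

Request:
apply_moves([
  [-0.92,-0.75,0,0,0,0],
  [-0.92,-0.75,0,0,0,0],
  [-0.92,-0.75,0,0,0,0],
  [-0.92,-0.75,0,0,0,0],
  [-0.92,-0.75,0,0,0,0],
  [-0.92,-0.75,0,0,0,0],
  [-0.92,-0.75,0,0,0,0],
  [-0.92,-0.75,0,0,0,0],
  [-0.92,-0.75,0,0,0,0],
  [0,0,0,0,0,0],
])

```text
time: 43.1
tcp_pos: [0.5141, -0.0906, 0.3414]
tool_rot: [-0.0, 0.343, 0.939, -0.001]
wrist_force: [0.7, 0.5, -4.2]
gripper_width: 0.0344
grasp_force: 61.4
```

```bash
python3 - <<'E'
from h import *
go(.5254,-.1363,.188,.877)
E
```

```text
turn rz units total -0.008
then shift units [-1.9  -1.4   7.67] tcp [ 0.5141 -0.0906  0.3414] yaw 0.871
```

Request:
apply_moves([
  [-0.95,-0.7,0,0,0,-0.008],
  [-0.95,-0.7,0,0,0,0],
  [0,0,1,0,0,0],
  [0,0,1,0,0,0],
  [0,0,1,0,0,0],
  [0,0,1,0,0,0],
  [0,0,1,0,0,0],
  [0,0,1,0,0,0],
  [0,0,1,0,0,0],
  [0,0,0.5,0,0,0],
])

```text
time: 44.1
tcp_pos: [0.5245, -0.1328, 0.1902]
tool_rot: [-0.002, 0.338, 0.941, 0.0]
wrist_force: [-0.0, 0.4, -3.8]
gripper_width: 0.0346
grasp_force: 61.3
```

Request:
apply_moves([
  [0,0,0,0,0,0],
  [0,0,0,0,0,0],
])

```text
time: 44.3
tcp_pos: [0.5258, -0.1337, 0.1926]
tool_rot: [0.0, 0.338, 0.941, 0.0]
wrist_force: [0.2, -0.0, -4.2]
gripper_width: 0.0351
grasp_force: 61.3
```

```bash
python3 - <<'E'
from h import *
go(.5254,-.1363,.151,.877)
E
```

```text
turn rz units total 0.006
then shift units [-0.07 -0.12  2.08] tcp [ 0.5258 -0.1337  0.1926] yaw 0.882
```

Request:
apply_moves([
  [-0.07,-0.12,0,0,0,0.006],
  [0,0,0.5,0,0,0],
  [0,0,0.4,0,0,0],
  [0,0,0.2,0,0,0],
  [0,0,0.2,0,0,0],
  [0,0,0.2,0,0,0],
  [0,0,0,0,0,0],
])

```text
time: 45.0
tcp_pos: [0.5252, -0.1366, 0.1614]
tool_rot: [0.0, 0.34, 0.941, -0.0]
wrist_force: [1.8, -1.2, -5.3]
gripper_width: 0.0344
grasp_force: 61.3
```

On the stub already. Finish lowering, release, lift.

Request:
apply_moves([
  [0,0,0.2,0,0,0],
  [0,0,0.2,0,0,0],
  [0,0,0.1,0,0,0],
  [0,0,0,0,0,0],
])

```text
time: 45.4
tcp_pos: [0.5252, -0.1366, 0.1516]
tool_rot: [0.0, 0.34, 0.94, -0.0]
wrist_force: [1.8, -1.8, -6.3]
gripper_width: 0.0348
grasp_force: 61.3
```

Request:
apply_moves([
  [0,0,0,0,0,0],
  [0,0,0,0,0,0],
  [0,0,0,0,0,0],
  [0,0,0,0,0,0],
], jaw=60)

```text
time: 45.8
tcp_pos: [0.525, -0.1363, 0.1522]
tool_rot: [0.0, 0.34, 0.941, 0.0]
wrist_force: [0.6, -0.3, -0.1]
gripper_width: 0.06
grasp_force: 0.0
```

Request:
apply_moves([
  [0,0,-1,0,0,0],
  [0,0,-1,0,0,0],
  [0,0,-1,0,0,0],
  [0,0,-1,0,0,0],
  [0,0,-1,0,0,0],
  [0,0,-1,0,0,0],
  [0,0,-1,0,0,0],
  [0,0,-1,0,0,0],
  [0,0,0,0,0,0],
])

```text
time: 46.7
tcp_pos: [0.5259, -0.1368, 0.3148]
tool_rot: [0.003, 0.34, 0.941, -0.0]
wrist_force: [-0.2, -0.1, -0.5]
gripper_width: 0.06
grasp_force: 0.0
```

```bash
python3 - <<'E'
from h import *
t=cap('top')
try: drum(t,'black',(.6115,.1867),0)
except Exception as e: print('none')
go(.57,.15,.3,.956)
go(.57,.15,.3,.956-np.pi/2)
E
```

```text
stripe dir 0.902 len 0.0358
knob [0.6116 0.1865] size [0.0361 0.0352] cloud [0.6129 0.1876 0.0908] drum yaw 0.9358645012999984 rect 0.936
turn rz units total -0.1
then shift units [ 6.44 12.99  0.64] tcp [ 0.5253 -0.1366  0.3129] yaw 0.877
turn rz units total 1.9
then shift units [12.99 -6.44  0.64] tcp [ 0.5253 -0.1366  0.3129] yaw 0.877
```

Request:
apply_moves([
  [0,0,0,0,0,-0.093],
  [0.37,0.98,0,0,0,0],
  [0.37,0.98,0,0,0,0],
  [0.37,0.98,0,0,0,0],
  [0.37,0.98,0,0,0,0],
  [0.37,0.98,0,0,0,0],
  [0.37,0.98,0,0,0,0],
  [0.37,0.98,0,0,0,0],
  [0.37,0.98,0,0,0,0],
  [0.37,0.98,0,0,0,0],
])

```text
time: 47.75
tcp_pos: [0.5729, 0.0467, 0.3102]
tool_rot: [-0.001, 0.305, 0.952, -0.0]
wrist_force: [0.2, -0.1, 0.9]
gripper_width: 0.06
grasp_force: 0.0
```

Request:
apply_moves([
  [0.37,0.98,0,0,0,0],
  [0.37,0.98,0,0,0,0],
  [0.37,0.98,0,0,0,0],
  [0.37,0.9,0,0,0,0],
  [0,0,0,0,0,0],
])

```text
time: 48.25
tcp_pos: [0.5935, 0.1276, 0.3099]
tool_rot: [-0.001, 0.304, 0.953, -0.0]
wrist_force: [0.1, -0.6, -0.2]
gripper_width: 0.0598
grasp_force: 0.0
```

```bash
python3 - <<'E'
from h import *
t=cap('wrist','w6.png')
try: drum(t,'black',(.6115,.1867),0)
except Exception as e: print('none')
t=cap('top')
for p,z in (((.525,-.136),.078),((.4972,-.3737),.078),((.6115,.1867),0)):
    try: drum(t,'black',p,z)
    except Exception as e: print('none')
go(.6117,.187,.0715,.95)
E
```

```text
stripe dir 0.923 len 0.0332
knob [0.6125 0.1861] size [0.0343 0.0336] cloud [0.6133 0.1806 0.0901] drum yaw 0.9529099972780237 rect 0.953
stripe dir -2.198 len 0.0285
knob [ 0.5235 -0.1348] size [0.0353 0.0356] cloud [ 0.5235 -0.1358  0.1685] drum yaw -2.272118228262434 rect 0.869
stripe dir -0.224 len 0.0343
knob [ 0.4985 -0.3719] size [0.0352 0.0358] cloud [ 0.4992 -0.3731  0.1689] drum yaw -0.06053325210333771 rect 1.51
none
turn rz units total 0.002
then shift units [ 1.05  3.03 11.95] tcp [0.5934 0.1255 0.3105] yaw 0.951
```

View pics/w6.png

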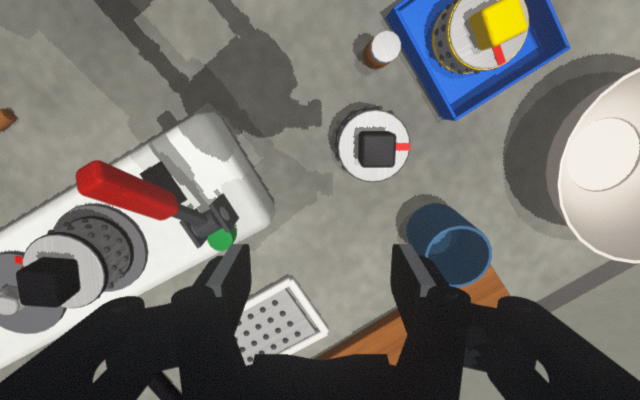

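The wrist view shows the drum home on stub 1 and drum 1 at (378,148). The mug at (450,250) is clear of the fingers.

Request:
apply_moves([
  [0.35,1,0,0,0,0],
  [0.35,1,0,0,0,0],
  [0.35,1,0,0,0,0],
  [0,0,1,0,0,0],
  [0,0,1,0,0,0],
  [0,0,1,0,0,0],
  [0,0,1,0,0,0],
  [0,0,1,0,0,0],
  [0,0,1,0,0,0],
  [0,0,1,0,0,0],
])

```text
time: 49.35
tcp_pos: [0.6114, 0.1852, 0.1707]
tool_rot: [-0.0, 0.306, 0.952, -0.0]
wrist_force: [0.3, 0.4, 0.8]
gripper_width: 0.0601
grasp_force: 0.0
```

Request:
apply_moves([
  [0,0,1,0,0,0],
  [0,0,0,0,0,0],
])

```text
time: 49.55
tcp_pos: [0.6097, 0.185, 0.1485]
tool_rot: [-0.003, 0.306, 0.952, -0.002]
wrist_force: [-0.3, 0.3, -0.3]
gripper_width: 0.0602
grasp_force: 0.0
```

```bash
python3 - <<'E'
from h import *
try: drum(cap('wrist'),'black',(.6115,.1867),0)
except Exception as e: print('none')
go(.6117,.187,.0715,.95)
E
```

```text
stripe dir 0.884 len 0.0305
knob [0.6122 0.1879] size [0.0345 0.0343] cloud [0.6124 0.1877 0.0905] drum yaw 0.9507445144166526 rect 0.951
turn rz units total -0.001
then shift units [0.01 0.09 3.95] tcp [0.6108 0.1854 0.1505] yaw 0.949
```

Request:
apply_moves([
  [0.02,0.09,1,0,0,0],
  [0,0,1,0,0,0],
  [0,0,1,0,0,0],
  [0,0,0.6,0,0,0],
  [0,0,0.35,0,0,0],
  [0,0,0,0,0,0],
])

```text
time: 50.2
tcp_pos: [0.6124, 0.188, 0.0728]
tool_rot: [-0.0, 0.305, 0.952, -0.0]
wrist_force: [-0.1, -0.5, -0.0]
gripper_width: 0.0599
grasp_force: 0.0
```

Request:
apply_moves([
  [0,0,0,0,0,0],
  [0,0,0,0,0,0],
  [0,0,0,0,0,0],
  [0,0,0,0,0,0],
  [0,0,0,0,0,0],
], jaw=20)

```text
time: 50.7
tcp_pos: [0.613, 0.1882, 0.0743]
tool_rot: [0.001, 0.305, 0.952, 0.0]
wrist_force: [-1.9, -1.6, 6.6]
gripper_width: 0.0348
grasp_force: 60.6
```

Request:
apply_moves([
  [0,0,0,0,0,0],
  [0,0,0,0,0,0],
  [0,0,0,0,0,0],
  [0,0,0,0,0,0],
], jaw=60)

```text
time: 51.1
tcp_pos: [0.6123, 0.1883, 0.0727]
tool_rot: [-0.0, 0.305, 0.952, -0.0]
wrist_force: [-1.4, 0.3, -0.6]
gripper_width: 0.0599
grasp_force: 0.0
```

Request:
apply_moves([
  [0,0,0,0,0,0.19],
  [0,0,0,0,0,0.19],
  [0,0,0,0,0,0.19],
  [0,0,0,0,0,0.19],
  [0,0,0,0,0,0.19],
  [0,0,0,0,0,0.19],
  [0,0,0,0,0,0.19],
  [0,0,0,0,0,0.19],
  [0,0,0,0,0,0.19],
  [0,0,0,0,0,0.19],
])

```text
time: 52.1
tcp_pos: [0.6123, 0.1883, 0.0727]
tool_rot: [-0.0, 0.872, 0.489, -0.0]
wrist_force: [0.7, 0.3, 0.3]
gripper_width: 0.0601
grasp_force: 0.0
```

Request:
apply_moves([
  [0,0,0,0,0,0.1],
  [0,0,0,0,0,0],
  [0,0,0,0,0,0],
])

```text
time: 52.4
tcp_pos: [0.6124, 0.1883, 0.0728]
tool_rot: [-0.0, 0.889, 0.459, -0.0]
wrist_force: [0.2, 0.4, -0.7]
gripper_width: 0.06
grasp_force: 0.0
```

Request:
apply_moves([
  [0,0,0,0,0,0],
  [0,0,0,0,0,0],
  [0,0,0,0,0,0],
  [0,0,0,0,0,0],
  [0,0,0,0,0,0],
], jaw=20)

```text
time: 52.9
tcp_pos: [0.6127, 0.1882, 0.0732]
tool_rot: [0.0, 0.889, 0.458, 0.0]
wrist_force: [0.3, -0.7, 2.6]
gripper_width: 0.0347
grasp_force: 60.1
```

```bash
python3 - <<'E'
from h import *
print(yawof(),state()['tcp_pos'],state()['joint_pos'])
E
```

```text
-0.6201278362876961 [0.61268556 0.18816617 0.07318759] [ 1.78533994e-01  6.99350740e-01  1.37398859e+00 -1.08286587e-04
  1.06748193e+00  7.98713876e-01]
```

Request:
apply_moves([
  [0,0,-0.5,0,0,0],
  [0,0,-1,0,0,0],
  [0,0,-1,0,0,0],
  [0,0,-1,0,0,0],
  [0,0,-1,0,0,0],
  [0,0,-1,0,0,0],
  [0,0,-1,0,0,-0.183],
  [0,0,-1,0,0,-0.183],
  [0,0,-1,0,0,-0.183],
  [0,0,-1,0,0,-0.183],
])

```text
time: 53.9
tcp_pos: [0.6117, 0.1884, 0.2637]
tool_rot: [-0.001, 0.721, 0.693, -0.0]
wrist_force: [0.7, -0.2, -3.9]
gripper_width: 0.0349
grasp_force: 60.1
```

Request:
apply_moves([
  [0,0,-1,0,0,-0.183],
  [0,0,-1,0,0,-0.183],
  [0,0,-1,0,0,-0.183],
  [0,0,-1,0,0,-0.183],
  [0,0,0,0,0,-0.183],
  [0,0,0,0,0,0],
])

```text
time: 54.5
tcp_pos: [0.6121, 0.1883, 0.3435]
tool_rot: [-0.0, 0.433, 0.901, 0.0]
wrist_force: [-0.4, -0.1, -2.7]
gripper_width: 0.0349
grasp_force: 60.3
```

```bash
python3 - <<'E'
from h import *
go(.5113,-.2551,.195,.677)
E
```

```text
turn rz units total -0.003
then shift units [-14.13 -17.82   7.42] tcp [0.6121 0.1883 0.3435] yaw 0.675
```

Request:
apply_moves([
  [-0.74,-0.94,0,0,0,0],
  [-0.74,-0.94,0,0,0,0],
  [-0.74,-0.94,0,0,0,0],
  [-0.74,-0.94,0,0,0,0],
  [-0.74,-0.94,0,0,0,0],
  [-0.74,-0.94,0,0,0,0],
  [-0.74,-0.94,0,0,0,0],
  [-0.74,-0.94,0,0,0,0],
  [-0.74,-0.94,0,0,0,0],
  [-0.74,-0.94,0,0,0,0],
])

```text
time: 55.5
tcp_pos: [0.5568, -0.0454, 0.3422]
tool_rot: [-0.001, 0.436, 0.9, -0.0]
wrist_force: [-0.4, -0.2, -2.2]
gripper_width: 0.035
grasp_force: 60.5
```

Request:
apply_moves([
  [-0.74,-0.94,0,0,0,0],
  [-0.74,-0.94,0,0,0,0],
  [-0.74,-0.94,0,0,0,0],
  [-0.74,-0.94,0,0,0,0],
  [-0.74,-0.94,0,0,0,0],
  [-0.74,-0.94,0,0,0,0],
  [-0.74,-0.94,0,0,0,0],
  [-0.74,-0.94,0,0,0,0],
  [0,0,0,0,0,0],
  [0,0,0,0,0,0],
])

```text
time: 56.5
tcp_pos: [0.5135, -0.2309, 0.3422]
tool_rot: [-0.001, 0.436, 0.9, 0.0]
wrist_force: [0.6, 0.3, -2.6]
gripper_width: 0.0346
grasp_force: 60.5
```

```bash
python3 - <<'E'
from h import *
go(.5113,-.2551,.195,.677)
E
```

```text
turn rz units total -0.01
then shift units [-0.87 -0.84  7.36] tcp [ 0.5135 -0.2309  0.3422] yaw 0.67
```

Request:
apply_moves([
  [-0.87,-0.84,0,0,0,-0.01],
  [0,0,1,0,0,0],
  [0,0,1,0,0,0],
  [0,0,1,0,0,0],
  [0,0,1,0,0,0],
  [0,0,1,0,0,0],
  [0,0,1,0,0,0],
  [0,0,1,0,0,0],
  [0,0,0,0,0,0],
  [0,0,0,0,0,0],
])

```text
time: 57.5
tcp_pos: [0.5119, -0.2543, 0.2032]
tool_rot: [-0.0, 0.43, 0.903, 0.0]
wrist_force: [-0.6, -0.4, -1.9]
gripper_width: 0.0351
grasp_force: 60.5
```

```bash
python3 - <<'E'
from h import *
go(.5113,-.2551,.151,.677)
E
```

```text
turn rz units total 0.005
then shift units [-0.01 -0.05  2.61] tcp [ 0.5119 -0.2543  0.2032] yaw 0.681
```

Request:
apply_moves([
  [-0.01,-0.05,0.6,0,0,0.005],
  [0,0,0.6,0,0,0],
  [0,0,0.3,0,0,0],
  [0,0,0.2,0,0,0],
  [0,0,0.2,0,0,0],
  [0,0,0.2,0,0,0],
  [0,0,0,0,0,0],
])

```text
time: 58.2
tcp_pos: [0.5108, -0.2558, 0.1604]
tool_rot: [-0.0, 0.432, 0.902, 0.0]
wrist_force: [0.0, -0.3, -2.1]
gripper_width: 0.0344
grasp_force: 60.7
```

Engaged (contact would have been at 0.171). Finish, release, lift, and go over towards the button.

Request:
apply_moves([
  [0,0,0.2,0,0,0],
  [0,0,0.2,0,0,0],
  [0,0,0.05,0,0,0],
  [0,0,0,0,0,0],
])

```text
time: 58.6
tcp_pos: [0.5109, -0.2558, 0.1516]
tool_rot: [-0.0, 0.432, 0.902, 0.0]
wrist_force: [-0.5, -0.6, -2.5]
gripper_width: 0.0344
grasp_force: 60.6
```

Request:
apply_moves([
  [0,0,0,0,0,0],
  [0,0,0,0,0,0],
  [0,0,0,0,0,0],
  [0,0,0,0,0,0],
], jaw=60)

```text
time: 59.0
tcp_pos: [0.5112, -0.2559, 0.1522]
tool_rot: [0.0, 0.432, 0.902, 0.0]
wrist_force: [-0.4, -0.1, -0.9]
gripper_width: 0.0601
grasp_force: 0.0
```

Request:
apply_moves([
  [0,0,-1,0,0,0],
  [0,0,-1,0,0,0],
  [0,0,-1,0,0,0],
  [0,0,-1,0,0,0],
  [0,0,-1,0,0,0],
  [0,0,-1,0,0,0],
  [0,0,-1,0,0,0],
  [0,0,-1,0,0,0],
  [0,0,-1,0,0,0],
  [0,0,0,0,0,0],
])

```text
time: 60.0
tcp_pos: [0.5118, -0.2564, 0.3348]
tool_rot: [0.003, 0.432, 0.902, -0.0]
wrist_force: [-0.5, 0.2, -0.2]
gripper_width: 0.0599
grasp_force: 0.0
```

```bash
python3 - <<'E'
from h import *
go(.56,.0,.335,1.4585)
E
```

```text
turn rz units total -0.995
then shift units [-9.600e-01  1.301e+01 -1.000e-02] tcp [ 0.5118 -0.2564  0.3348] yaw 0.677
```

Request:
apply_moves([
  [0,0,0,0,0,-0.166],
  [0,0,0,0,0,-0.166],
  [0,0,0,0,0,-0.166],
  [0,0,0,0,0,-0.166],
  [0,0,0,0,0,-0.166],
  [0,0,0,0,0,-0.165],
  [0,1,0,0,0,0],
  [0,1,0,0,0,0],
  [0,1,0,0,0,0],
  [0,1,0,0,0,0],
], jaw=0)

```text
time: 61.0
tcp_pos: [0.5197, -0.1755, 0.3305]
tool_rot: [-0.001, 0.056, 0.998, 0.0]
wrist_force: [-0.2, -0.5, 1.1]
gripper_width: 0.0001
grasp_force: 0.0
```

Request:
apply_moves([
  [0,1,0,0,0,0],
  [0,1,0,0,0,0],
  [0,1,0,0,0,0],
  [0,1,0,0,0,0],
  [0,1,0,0,0,0],
  [0,1,0,0,0,0],
  [0,1,0,0,0,0],
  [0,1,0,0,0,0],
  [0,1,0,0,0,0],
  [0,0,0,0,0,0],
])

```text
time: 62.0
tcp_pos: [0.5398, 0.0045, 0.3307]
tool_rot: [-0.001, 0.055, 0.999, 0.0]
wrist_force: [0.1, -0.0, 0.4]
gripper_width: 0.0004
grasp_force: 0.0
```

```bash
python3 - <<'E'
from h import *
c=cap('wrist','w7.png'); t=cap('top')
for p in ((.525,-.136),(.5113,-.2551),(.4972,-.3737)):
  for q in (t,c):
    try: drum(q,'black',p,.078)
    except Exception as e: print('none')
P=cloud(c); m=masks(c); z=P[...,2]
for a,ce,l in blobs(m['green']&(z>.08)&(z<.12),20): print('btn',a,ce,P[l].max(0),np.median(P[l],0),cv2.minEnclosingCircle(topoly(c,l,.103)))
s=cap('scene'); P=cloud(s); m=masks(s); z=P[...,2]
r=P[m['red']&(z>.11)&(z<.3)&(abs(P[...,1])<.06)]; d=r-np.array([.578,-.0026,.1]); ma=np.arctan2(d[:,2],-(d[:,0]*.994-d[:,1]*.112)); print('lever',len(r),r[:,2].max(),np.median(ma)-.15)
try: drum(s,'yellow',(.577,.35),.004)
except Exception as e: print(e)
go(.596,-.0046,.2,1.4585)
E
```

```text
stripe dir -2.211 len 0.0286
knob [ 0.5238 -0.135 ] size [0.035  0.0354] cloud [ 0.5236 -0.1343  0.1688] drum yaw -2.2487866068473865 rect 0.893
stripe dir -2.19 len 0.0351
knob [ 0.5245 -0.1332] size [0.0355 0.0352] cloud [ 0.5245 -0.1342  0.1684] drum yaw -2.2715279386068183 rect 0.87
stripe dir 2.23 len 0.0269
knob [ 0.5113 -0.2534] size [0.0348 0.036 ] cloud [ 0.5114 -0.2532  0.1686] drum yaw 2.258448755019275 rect 0.688
stripe dir 2.353 len 0.0252
knob [ 0.5128 -0.2508] size [0.036  0.0374] cloud [ 0.5127 -0.2526  0.1682] drum yaw 2.245103255322725 rect 0.674
stripe dir -0.223 len 0.0344
knob [ 0.4984 -0.3719] size [0.0351 0.0361] cloud [ 0.4979 -0.3723  0.1691] drum yaw -0.06053325210333771 rect 1.51
none
btn 377 [316.9602122  213.28647215] [0.60597523 0.00804358 0.1050867 ] [ 0.59369315 -0.00469996  0.09886628] ((0.5915369987487793, -0.004310731776058674), 0.013248826377093792)
lever 218 0.21979398570729686 0.8358956865399424
stripe dir -0.143 len 0.0229
knob [0.586  0.3452] size [0.0335 0.0383] cloud [0.5842 0.3461 0.0938] drum yaw -0.13671683666863466 rect 1.434
turn rz units total 0.0
then shift units [-2.83 -0.01  6.56] tcp [0.5399 0.002  0.3312] yaw 1.459
```

View pics/w7.png

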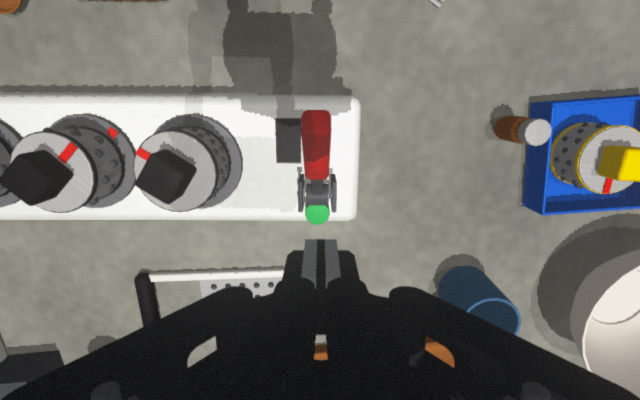

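All three clean drums sit at home height, with knob tops at 0.169. The used drum is in the tub and the lever is still latched. The button is at (317,213). I'll move above it and tilt 10° so the gripper body keeps clear of the lever.

Request:
apply_moves([
  [-0.95,0,0.5,0,0,0],
  [-0.95,0,0.5,0,0,0],
  [-0.93,0,1,0,0,0],
  [0,0,1,0,0,0],
  [0,0,1,0,0,0],
  [0,0,1,0,0,0],
  [0,0,1,0,0,0],
  [0,0,0,0,0.11,0],
  [0,0,0,0,0.11,0],
  [0,0,0,0,0,0],
])

```text
time: 63.15
tcp_pos: [0.5971, -0.0054, 0.2102]
tool_rot: [-0.087, 0.057, 0.995, 0.005]
wrist_force: [-1.1, -0.0, 0.0]
gripper_width: 0.0
grasp_force: 0.0
```

```bash
python3 - <<'E'
from h import *
from scipy.spatial.transform import Rotation as R
s=state(); q=s['tool_rot']; r=R.from_quat([q[1],q[2],q[3],q[0]])
print(s['tcp_pos'],r.as_matrix().round(3).tolist())
for z in(.112,.099,.091): print(z,(r.inv().apply(np.array([.596,-.0046,z])-s['tcp_pos'])/.02).round(2))
E
```

```text
[ 0.59709278 -0.00537107  0.21018003] [[-0.978, 0.114, -0.173], [0.112, 0.994, 0.02], [0.175, -0.0, -0.985]]
0.112 [-0.8   0.03  4.84]
0.099 [-0.91  0.03  5.48]
0.091 [-0.98  0.03  5.88]
```

Request:
apply_moves([
  [-0.14,0,0.81,0,0,0],
  [-0.14,0,0.81,0,0,0],
  [-0.14,0,0.81,0,0,0],
  [-0.14,0,0.81,0,0,0],
  [-0.14,0,0.8,0,0,0],
  [-0.14,0,0.8,0,0,0],
  [0,0,0,0,0,0],
])

```text
time: 63.85
tcp_pos: [0.5947, -0.0044, 0.1117]
tool_rot: [-0.087, 0.056, 0.995, 0.005]
wrist_force: [0.3, -0.0, -0.1]
gripper_width: 0.0004
grasp_force: 0.0
```

Request:
apply_moves([
  [-0.04,0,0.25,0,0,0],
  [-0.04,0,0.25,0,0,0],
  [-0.03,0,0.15,0,0,0],
  [-0.03,0,0.15,0,0,0],
  [0,0,0,0,0,0],
])

```text
time: 64.35
tcp_pos: [0.5966, -0.0039, 0.098]
tool_rot: [-0.085, 0.056, 0.995, 0.005]
wrist_force: [0.1, -0.4, 0.3]
gripper_width: 0.0003
grasp_force: 0.0
```

Request:
apply_moves([
  [-0.03,0,0.15,0,0,0],
  [-0.03,0,0.15,0,0,0],
  [-0.01,0,0.1,0,0,0],
  [0,0,0,0,0,0],
])

```text
time: 64.75
tcp_pos: [0.5971, -0.0039, 0.0918]
tool_rot: [-0.085, 0.056, 0.995, 0.005]
wrist_force: [-2.3, 0.8, 16.6]
gripper_width: -0.0002
grasp_force: 8.1
```

Request:
apply_moves([
  [0,0,0,0,0,0],
  [0,0,0,0,0,0],
  [0,0,0,0,0,0],
  [0,0,0,0,0,0],
  [0,0,0,0,0,0],
  [0,0,0,0,0,0],
  [0,0,0,0,0,0],
  [0,0,0,0,0,0],
  [0,0,0,0,0,0],
  [0,0,0,0,0,0],
])

```text
time: 65.75
tcp_pos: [0.5971, -0.004, 0.0918]
tool_rot: [-0.085, 0.056, 0.995, 0.005]
wrist_force: [-2.8, 0.1, 17.1]
gripper_width: 0.0
grasp_force: 8.2
```

```bash
cat > lev.py <<'E'
from h import *
s=cap('scene','s8.png'); P=cloud(s); m=masks(s); z=P[...,2]
r=P[m['red']&(z>.09)&(z<.3)&(abs(P[...,1])<.06)&(P[...,0]<.56)]; d=r-np.array([.578,-.0026,.1]); ma=np.arctan2(d[:,2],-(d[:,0]*.994-d[:,1]*.112)); print('lever',len(r),r[:,2].max(),np.median(ma)-.15)
print(state()['wrist_force'],state()['tcp_pos'])
E
python3 lev.py
```

```text
lever 30 0.13044955024752858 0.04983120157042967
[-2.08424137e+00 -1.04294500e-02  1.62919117e+01] [ 0.59711301 -0.00393482  0.09180055]
```

Lever is down. Retreat along the tool axis, then straight up and check.

Request:
apply_moves([
  [0.06,0,-0.4,0,0,0],
  [0.1,0,-0.6,0,0,0],
  [0.14,0,-0.8,0,0,0],
  [0.14,0,-0.8,0,0,0],
  [0.14,0,-0.8,0,0,0],
  [0.14,0,-0.8,0,0,0],
  [0.14,0,-0.8,0,0,0],
  [0.14,0,-0.8,0,0,0],
  [0.14,0,-0.8,0,0,0],
  [0.14,0,-0.8,0,0,0],
])

```text
time: 66.8
tcp_pos: [0.5962, -0.0038, 0.24]
tool_rot: [-0.087, 0.056, 0.995, 0.005]
wrist_force: [0.1, -0.3, 0.2]
gripper_width: -0.0
grasp_force: 0.0
```

Request:
apply_moves([
  [0.14,0,-0.8,0,0,0],
  [0.14,0,-0.8,0,0,0],
  [0,0,0,0,0,0],
  [0,0,0,0,0,0],
  [0,0,0,0,0,0],
])

```text
time: 67.3
tcp_pos: [0.596, -0.0038, 0.2707]
tool_rot: [-0.087, 0.056, 0.995, 0.005]
wrist_force: [-0.5, 0.4, 0.5]
gripper_width: -0.0002
grasp_force: 0.0
```

```bash
python3 lev.py; python3 - <<'E'
from h import *
t=cap('top')
for p in ((.525,-.136),(.5113,-.2551),(.4972,-.3737)):
    try: drum(t,'black',p,.078)
    except Exception as e: print('none')
E
```

```text
lever 163 0.13367454226735045 0.07673034437837262
[-0.9091858   0.40687673  0.39496628] [ 0.59601888 -0.00379163  0.27073483]
stripe dir -2.198 len 0.0285
knob [ 0.5235 -0.1348] size [0.0353 0.0356] cloud [ 0.5236 -0.1359  0.1688] drum yaw -2.272118228262434 rect 0.869
stripe dir 2.236 len 0.026
knob [ 0.5109 -0.2526] size [0.0346 0.0364] cloud [ 0.5115 -0.254   0.169 ] drum yaw 2.278530654114155 rect 0.708
stripe dir -0.222 len 0.0345
knob [ 0.4983 -0.3719] size [0.0351 0.0362] cloud [ 0.4994 -0.3727  0.1688] drum yaw -0.06053325210333771 rect 1.51
```

View pics/s8.png

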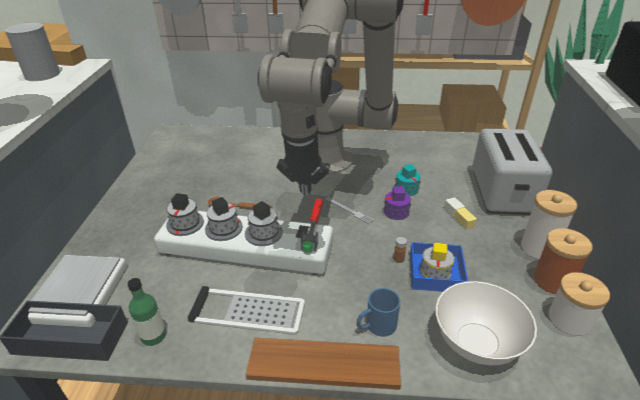

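The scene view shows the lever down at (316,210), with its top at 0.134 as at the start. The three drums are home, the used drum stands in the tub at (437,260), and the jar is upright at (400,250).

```bash
python3 -c "
from bench import robot; print(robot.sign_off())"
```

```text
the job is handed in; nothing more can be done
None
```

I handed the job in, and the sign-off gave no verdict. By the last camera check, the used drum stands in the tub, all three clean drums are home, the brake is released with the lever at rest, and the pepper jar is upright.

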